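Clear a jammed lens-tube feeder and reset its click selector

TASK

Turn the blank selector knob fully anticlockwise to its end stop (feed off). With it left there, lift the tall lens tube that is jammed against the feeder's gate bar out of the track and stand it in the empty dark steel tray, so that the two short tubes behind it slide on to the end of the track. Then switch the feed back on: turn the selector clockwise to exactly the third click from the end stop, and leave the other things on the bench where they are.

Things in the scene. Friction and masses are not known exactly. Their poses are not given: they have to be found in the camera images.
- selector (a joint): Angle of the unmarked rotary selector, rad: 0 at its end stop (fully anticlockwise seen from above), growing clockwise to a second stop at 1.963. Six detents from stop to stop, one click per 22.5 degrees (0.393): the third click from the stop is 1.178. A spring ball snaps the released knob into the nearest detent; a click takes about 0.1 N m. Starts at click 2, 3 or 4.
- selector_grip (a point): Centre of the selector's black bar grip, on its upright turning axis, 63 mm above the bench. The bar is 42 mm long (this point's x axis, turns with the knob), 12 mm thick (y axis: grip across it), from 15 mm below this point, where it stands on a 42 mm disc, to 11 mm above it. It is on a fixed grey box 74 x 74 mm whose top is 23 mm below this point.
- feeder: Fixed aluminium feeder, base plate 172 x 54 x 8 mm. Origin under its centre on the bench, x along the track in the feed direction, z up. Track 33 mm wide, its floor 8 mm above the bench; side walls 4 mm thick rise 7 mm above the floor. End stop at x = 75 mm. At the rear a black spring pusher presses the tubes forward with about 1 N, at about 0.1 m/s when free.
- gate (a point): Foot of the gate on the track's floor, at feeder x = 30 mm. The dark gate bar crosses the track from here to 8 mm farther on, 15.5 to 20.5 mm above the floor, 49 mm long, on a post outside each wall: short tubes pass below it, the tall one does not.
- tall_tube_mid (a point): Centre of the jammed tall lens tube: black upright cylinder, diameter 30 mm, 25 mm high (this point is half-way up), 70 g. It stands in the track against the gate bar, centre at about x = 15 mm in the feeder's frame; its top 18 mm are above the side walls. Told apart from the others by its height.
- short_tube_a_mid (a point): Centre of the first short lens tube, right behind the tall one: black, diameter 30 mm, 13 mm high, 60 g, loose in the smooth track.
- short_tube_b_mid (a point): Centre of the second short lens tube, behind the first; same size.
- nest (a point): Point in the track at which the centre of the first short tube comes to rest against the end stop (feeder x = 60 mm, 6.5 mm above the track floor). The second one then rests 30 mm behind it.
- tray_in (a point): Centre of the inner floor of the fixed empty dark steel tray, 80 x 80 mm outside, 3 mm walls, 20 mm high; the floor is 3 mm above the bench. x and y axes are parallel to its sides. Mind the tall instrument (0.32 m) beyond the tray and selector box: carry things round on the robot's side of it.
- power_sensor: Bystander: black puck 48 mm across, 18 mm high, origin at its underside. Not to be moved.
- post_holder: Bystander: black post holder with a steel post, 82 mm tall, base 31 x 36 mm, origin at its underside. Not to be moved.
- slide_box: Bystander: small white box 34 x 82 x 33 mm, origin at its underside. Not to be moved.

How it is judged:
By the outcome, as a careful person would: the job done as asked, in the order asked, and still so for the second after the job is handed in, with the robot touching nothing.
It also fails if it takes over 72 s, if anything falls off the work surface, if the arm or the gripper's body presses on something with over 40 N, if the wrist force passes 120 N, or if a joint passes its speed limit or range.

ROBOT

A 6-joint arm with a two-finger parallel gripper is mounted at the origin on a cart in front of the work surface, level with it; the furniture and walls round the work are solid. World frame = base frame: x ahead of the robot, y to its left, z up, the work surface at z = 0. Lengths are in m, angles in rad, forces in N, time in s.
With the tool pointing down it reaches from about 0.35 to 0.875 m from the base axis. Payload 15.5 kg.
Tool frame: the origin (TCP) lies midway between the tips of the shut fingers; the grasp point (between the pads) lies 19 mm behind it; z points along the fingers, y is the direction in which the jaws open and shut (so a half turn about z gives the same grasp; the last joint's range is limited). The gripper opens to 85 mm and grips with 20 to 120 N. Pads are 22 mm wide; open, the fingers measure 114 mm over their backs; the gripper's body (76 mm by 85 mm) begins 54 mm behind the grasp point. The pads swing forward as they close: fully open they stand 13 mm farther back than shut.
Start: joints at [-1.393, 0.494, 1.345, -0, 1.302, -0.096], TCP at [0.169, -0.602, 0.231] pointing down, gripper open.
Joint ranges: [-2.91, 2.91], [-0.82, 2.16], [0.22, 2.67], [-1.22, 4.37], [0.12, 2.79], [-3.08, 3.08]. Speed limits (rad/s): [1.89, 1.89, 2.57, 3.01, 3.01, 3.01].

INTERFACE

Orientations are given as a unit quaternion [x, y, z, w].
In Python, from cell import env gives the robot as it stands.
- The arm moves only by the tool move_arm, never from a script. Its arguments are lists of equal length, an entry for each row: "turn": the turn, a rotation vector about the tool's x, y, z in degrees, a list of three; "delta_pos": the shift along the tool's x, y, z in m, a list of three; "jaw": the finger opening in m, from 0 to 0.0854. In form: {"turn": [[wx, wy, wz], ...], "delta_pos": [[x, y, z], ...], "jaw": [jaw, ...]}. A call has 1 to 12 rows; each row shifts and turns the pose as measured when the row begins, along the tool's axes as they then stand; what a row does not reach is not made up. A row lasts 1/12 s, in which the tool goes at most 41.7 mm and 7.16 degrees, less where a joint would pass 70% of its speed; a pose out of reach is approached as far as the arm can. A call is refused whole if a number of a shift passes 0.0417 or a number of a turn 7.16, either way. A call with a gripper value outside its range is refused whole. The fingers move at their own pace and stop on an object; "newtons" is the grip in N (left out, the last holds). Time passes only in rows, so rows that do not move let the fingers close. It gives the time, the measured TCP pose, the force and the opening at its end, in the units of the state.
- env.get_state(): the state, without advancing time (a new reading comes with each control period).
- env.read_camera(name): name is "scene" or "top" or "wrist"; returns a dict with "pixels" (400x640x3 uint8, red, green, blue), "mtx" (3x3 intrinsics, pixels), "T" (4x4, takes a point from camera to world coordinates); the wrist camera has in their place "hand_eye" (4x4, takes a point from camera to tool coordinates, whose origin is the TCP and whose axes are the flange's). Camera axes: x right, y up, looking along -z (the intrinsics and any distortion apply to the point x, -y, -z); pixel columns grow to the right and rows downward; lengths in m; the calibration is good to about 2 mm. The wrist camera is an equidistant fisheye: a pixel r from the principal point sees the ray r / f radians off the axis. A picture is of the moment at which its call begins: read the wrist's pose just before it. There is no depth.
- env.close_job(): hands the job in, once; it reports no verdict.
The state is a dict: "t": time; "qpos": joint angles; "dq": joint speeds; "tau": joint torques, N m; "position": TCP position; "tcp_rot": TCP orientation; "force": force on the tool from outside, world axes, zero at the start; "wrist_torque": the same for the moment, N m; "gripper_width": finger opening in m.
Only numpy, scipy, OpenCV 4.12 (cv2) and the standard library are available. Lean on these libraries where they do the work, as an engineer would, in place of code of your own. Each camera call takes 0.05 s, during which the arm holds its last target.

## Working session

There is one attempt and no reset: what is moved stays moved. The work goes in short steps, Python scripts to look and compute and a tool call to move; the robot and the scene stay as the last step left them, time stands still between calls to the robot, and variables do not carry over. Pictures are saved under pics/ and viewed, and the job is handed in when it is done.

Besides the shell and the picture viewer there is one more tool, called after "Emit:" as a command line: name --argument value ..., lists and objects as JSON in quotes. move_arm: Moves the arm, as the interface text tells. Its arguments: {"type":"object","properties":{"turn":{"type":"array"},"delta_pos":{"type":"array"},"jaw":{"type":"array"},"newtons":{"type":"number"}},"required":["turn","delta_pos","jaw"]}

```bash
ls; mkdir -p pics; python3 - <<'E'
from cell import env
import cv2,numpy as np
s=env.get_state()
print({k:np.round(v,3) for k,v in s.items()})
for n in ["scene","top"]:
    c=env.read_camera(n)
    cv2.imwrite(f"pics/{n}0.png",c["pixels"][:,:,::-1])
    np.savez(f"{n}0.npz",**c)
    print(n,c["mtx"].round(1).tolist(),c["T"].round(3).tolist(),list(c.keys()))
E
```

```text
pics
{'t': np.float64(0.0), 'qpos': array([-1.392,  0.494,  1.346, -0.   ,  1.302, -0.096]), 'dq': array([ 0.002, -0.001,  0.001,  0.   ,  0.   , -0.001]), 'tau': array([-3.0000e-03, -8.8217e+01, -3.8387e+01, -0.0000e+00,  1.0000e-02,
       -0.0000e+00]), 'position': array([ 0.169, -0.601,  0.231]), 'tcp_rot': array([ 0.991,  0.136, -0.   , -0.001]), 'force': array([ 0.326, -0.201,  0.111]), 'wrist_torque': array([ 0.008, -0.024,  0.007]), 'gripper_width': np.float64(0.085)}
scene [[399.0, 0.0, 315.9], [0.0, 399.0, 191.7], [0.0, 0.0, 1.0]] [[-0.87, 0.373, -0.322, 0.129], [-0.493, -0.653, 0.575, 0.767], [0.004, 0.659, 0.752, 1.094], [0.0, 0.0, 0.0, 1.0]] ['pixels', 'mtx', 'T']
top [[499.2, 0.0, 323.5], [0.0, 499.2, 203.4], [0.0, 0.0, 1.0]] [[-0.019, 0.998, -0.067, 0.448], [-1.0, -0.02, -0.003, -0.035], [-0.004, 0.067, 0.998, 1.747], [0.0, 0.0, 0.0, 1.0]] ['pixels', 'mtx', 'T']
```

View pics/scene0.png

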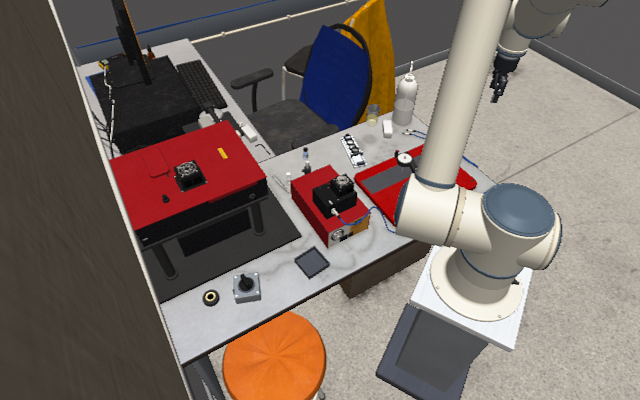

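View pics/top0.png

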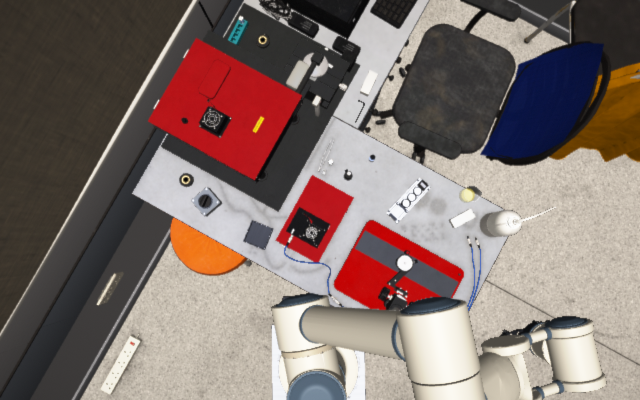

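```bash
python3 - <<'E'
import cv2
a=cv2.imread("pics/top0.png")
cv2.imwrite("pics/top0z1.png",cv2.resize(a[140:300,320:520],None,fx=4,fy=3.7*4/3.7,interpolation=cv2.INTER_CUBIC)[:600])
cv2.imwrite("pics/top0z2.png",cv2.resize(a[160:270,160:290],None,fx=5,fy=5,interpolation=cv2.INTER_CUBIC))
b=cv2.imread("pics/scene0.png")
cv2.imwrite("pics/sc0z1.png",cv2.resize(b[90:220,280:440],None,fx=4.5,fy=4.5,interpolation=cv2.INTER_CUBIC))
cv2.imwrite("pics/sc0z2.png",cv2.resize(b[230:320,190:340],None,fx=5,fy=5,interpolation=cv2.INTER_CUBIC))
E
```

```text
(no output)
```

View pics/top0z1.png

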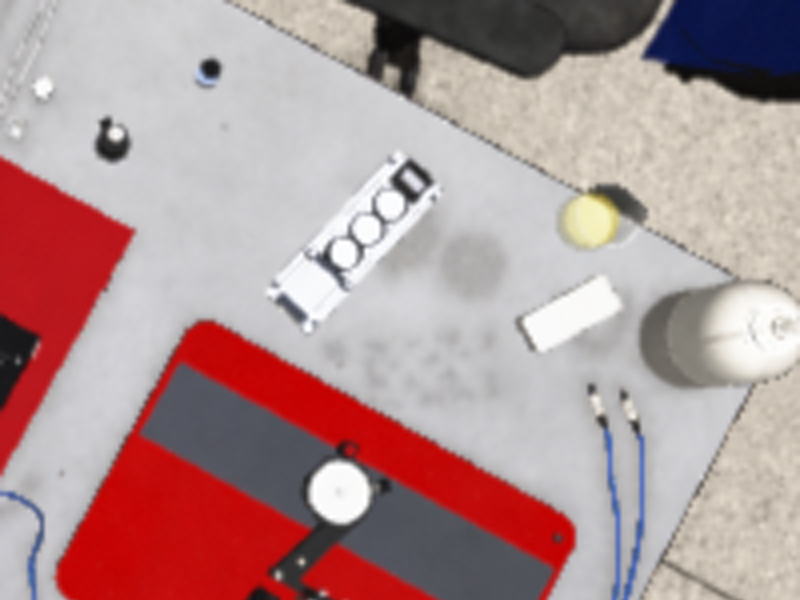

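View pics/top0z2.png

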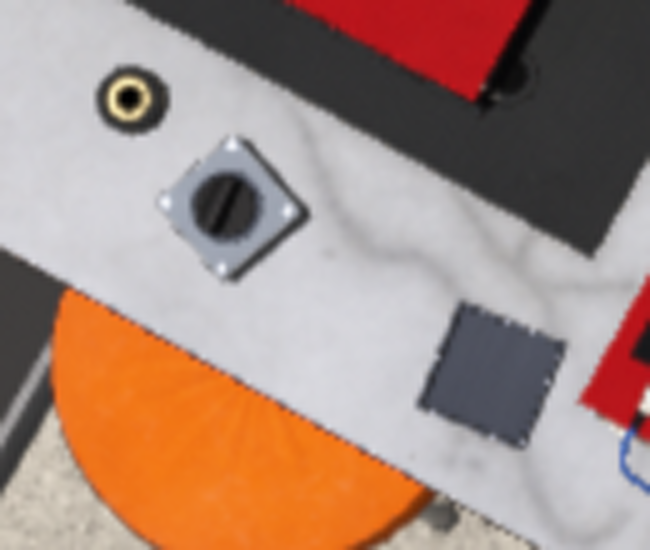

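View pics/sc0z1.png

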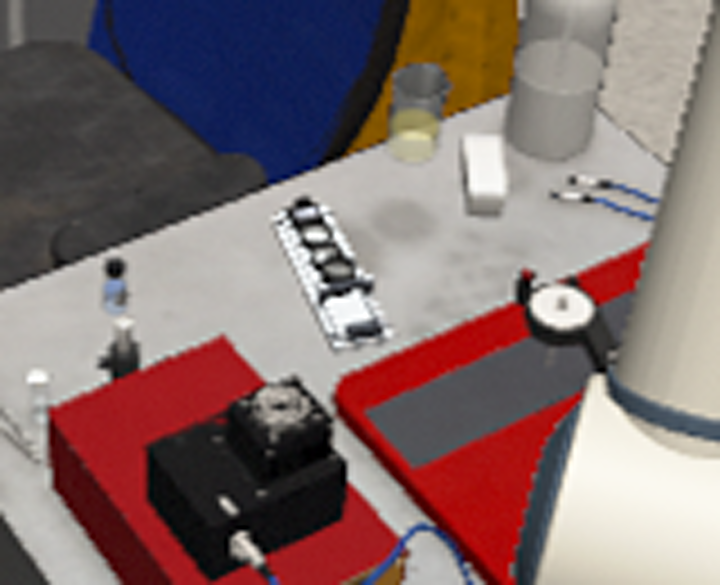

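View pics/sc0z2.png

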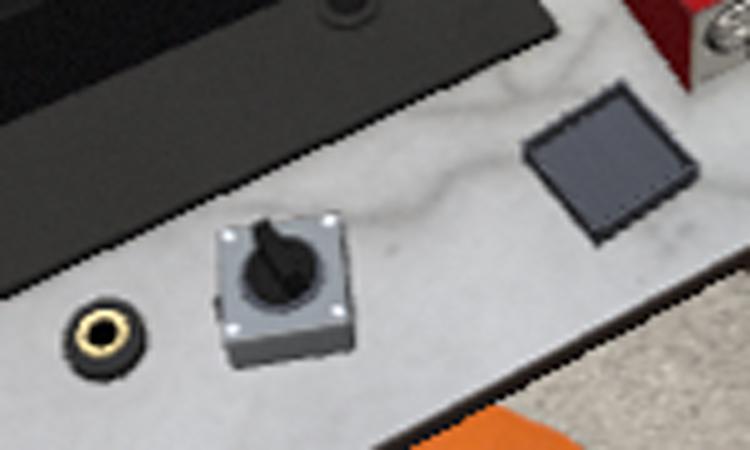

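```bash
cat > h.py <<'E'
import numpy as np,cv2
from scipy.spatial.transform import Rotation as R
def ray(c,p):
    K=c["mtx"];T=c["T"]
    d=np.array([(p[0]-K[0,2])/K[0,0],-(p[1]-K[1,2])/K[1,1],-1.])
    return T[:3,3],T[:3,:3]@d
def onplane(c,p,z):
    o,d=ray(c,p); return o+d*(z-o[2])/d[2]
def tri(c1,p1,c2,p2):
    o1,d1=ray(c1,p1);o2,d2=ray(c2,p2);d1/=np.linalg.norm(d1);d2/=np.linalg.norm(d2)
    a=np.linalg.lstsq(np.c_[d1,-d2],o2-o1,rcond=None)[0]
    q1,q2=o1+d1*a[0],o2+d2*a[1]
    return (q1+q2)/2,np.linalg.norm(q1-q2)
def wpix(c,pos,quat,p,z):
    """wrist fisheye pixel -> plane z"""
    K=c["mtx"];u=(p[0]-K[0,2])/K[0,0];v=(p[1]-K[1,2])/K[1,1];r=np.hypot(u,v)
    s=np.sin(r)/r if r>1e-9 else 1.
    d=np.array([u*s,-v*s,-np.cos(r)])
    H=c["hand_eye"];Rt=R.from_quat(quat).as_matrix()
    o=Rt@H[:3,3]+pos; d=Rt@H[:3,:3]@d
    return o+d*(z-o[2])/d[2]
def uz(p,f,ox,oy): return np.array([(p[0]+.5)/f-.5+ox,(p[1]+.5)/f-.5+oy])
E
python3 - <<'E'
from h import *
t=dict(np.load("top0.npz"));s=dict(np.load("scene0.npz"))
f=lambda p:uz(p,4,320,140); g=lambda p:uz(p,5,160,160)
print("tray top",[onplane(t,g(p),.02).round(4).tolist() for p in [(462,301),(566,344),(524,448),(418,406)]])
print("box",[onplane(t,g(p),.04).round(4).tolist() for p in [(233,144),(165,201),(222,270),(289,211)]])
print("grip ends",[onplane(t,g(p),.074).round(4).tolist() for p in [(237,181),(218,232)]], onplane(t,g((227,206)),.048))
print("puck",onplane(t,g((131,99)),.018))
print("feeder",[onplane(t,f(p),.008).round(4).tolist() for p in [(398,152),(440,192),(310,332),(268,292)]])
print("tubes",[onplane(t,f(p),z).round(4).tolist() for p,z in [((346,252),.033),((370,229),.021),((392,206),.021)]])
print("slide",[onplane(t,f(p),.033).round(4).tolist() for p in [(519,320),(604,276),(624,303),(542,351)]])
print("post",onplane(t,f((113,140)),.0).round(4))
print("instr corner",onplane(t,g((480,102)),.32))
E
```

```text
tray top [[0.5111, 0.2184, 0.02], [0.48, 0.1467, 0.02], [0.4089, 0.1766, 0.02], [0.4392, 0.2495, 0.02]]
box [[0.6214, 0.3719, 0.04], [0.583, 0.4187, 0.04], [0.5348, 0.3797, 0.04], [0.5745, 0.3336, 0.04]]
grip ends [[0.5929, 0.3612, 0.074], [0.5587, 0.3741, 0.074]] [0.57812592 0.37420824 0.048     ]
puck [0.65656102 0.44815672 0.018     ]
feeder [[0.6478, -0.3667, 0.008], [0.6119, -0.4022, 0.008], [0.4918, -0.2851, 0.008], [0.5274, -0.2496, 0.008]]
tubes [[0.5593, -0.3145, 0.033], [0.5797, -0.3378, 0.021], [0.5993, -0.3575, 0.021]]
slide [[0.498, -0.4609, 0.033], [0.5343, -0.5352, 0.033], [0.5108, -0.5515, 0.033], [0.4711, -0.4797, 0.033]]
post [ 0.6643 -0.118   0.    ]
instr corner [0.6143834  0.16286682 0.32      ]
```

```bash
python3 - <<'E'
from h import *
t=dict(np.load("top0.npz"));s=dict(np.load("scene0.npz"))
f=lambda p:uz(p,4,320,140); g=lambda p:uz(p,5,160,160)
F=lambda p:uz(p,4.5,280,90); G=lambda p:uz(p,5,190,230)
print("fan",tri(t,(313,233),s,F((283,405))))
print("dial",tri(t,f((340,490)),s,F((562,305))))
print("box scene z.04",[onplane(s,G(p),.04).round(4).tolist() for p in [(229,236),(330,219),(341,311),(233,330)]])
print("tray scene .02",[onplane(s,G(p),.02).round(4).tolist() for p in [(522,153),(622,82),(700,168),(600,243)]])
print("disc",onplane(s,G((282,277)),.048))
print("tall top scene",onplane(s,F((341,270)),.033))
print("instr edge2",onplane(t,uz((290,0),5,160,160),.32))
E
```

```text
fan (array([0.4614484 , 0.00401072, 0.20632266]), np.float64(0.003292738797972034))
dial (array([ 0.35928815, -0.29256542,  0.10158626]), np.float64(0.0008156680701974776))
box scene z.04 [[0.6221, 0.3696, 0.04], [0.5768, 0.3307, 0.04], [0.5367, 0.3766, 0.04], [0.5835, 0.4169, 0.04]]
tray scene .02 [[0.5084, 0.2253, 0.02], [0.4803, 0.1488, 0.02], [0.407, 0.1799, 0.02], [0.4348, 0.2554, 0.02]]
disc [0.57555794 0.37879194 0.048     ]
tall top scene [ 0.55727999 -0.31174637  0.033     ]
instr edge2 [0.67572482 0.27190949 0.32      ]
```

Emit:
move_arm --turn '[[0, 0, -7], [0, 0, -7], [0, 0, -7], [0, 0, -7], [0, 0, -7], [0, 0, -7], [0, 0, -7], [0, 0, -7]]' --delta_pos '[[0, 0, -0.03], [0, 0, -0.03], [0, 0, -0.02], [0, 0, 0], [0, 0, 0], [0, 0, 0], [0, 0, 0], [0, 0, 0]]' --jaw '[0.085, 0.085, 0.085, 0.085, 0.085, 0.085, 0.085, 0.085]'

```text
t: 0.77
position: [0.1686, -0.5998, 0.3119]
tcp_rot: [0.805, 0.594, 0.002, -0.003]
force: [-0.5, 0.9, 1.3]
gripper_width: 0.0852
```

```bash
cat > plan.py <<'E'
import sys,numpy as np
from h import *
from cell import env
def plan(xy_z,ang=None,step=0.04,maxrows=12):
    s=env.get_state();p=np.array(s["position"]);Rt=R.from_quat(s["tcp_rot"])
    a=np.degrees(np.arctan2(*Rt.as_matrix()[[1,0],0]))
    d=np.array(xy_z)-p; n=int(np.ceil(np.linalg.norm(d)/step))
    turn=0 if ang is None else -((ang-a+180)%360-180)
    n=max(n,int(np.ceil(abs(turn)/7)),1)
    print("pos",p.round(4),"ang",round(a,2),"tilt",Rt.as_matrix()[:,2].round(4),"rows needed",n, "q",np.round(s["qpos"],2))
    T=[];D=[]
    for i in range(min(n,maxrows)):
        b=np.radians(a-turn/n*i)
        x=np.array([np.cos(b),np.sin(b)]);y=np.array([np.sin(b),-np.cos(b)])
        e=d/n
        D.append([round(float(e[:2]@x),4),round(float(e[:2]@y),4),round(float(-e[2]),4)]);T.append([0,0,round(turn/n,2)])
    print(T);print(D)
if __name__=="__main__":
    v=[float(q) for q in sys.argv[1:]]
    plan(v[:3],v[3] if len(v)>3 else None,v[4] if len(v)>4 else .04)
E
python3 plan.py 0.40 -0.10 0.31 130
```

```text
pos [ 0.1686 -0.5998  0.3119] ang 72.83 tilt [-0.0014  0.0076 -1.    ] rows needed 14 q [-1.39  0.43  1.23 -0.    1.49 -1.09]
[[0, 0, np.float64(-4.08)], [0, 0, np.float64(-4.08)], [0, 0, np.float64(-4.08)], [0, 0, np.float64(-4.08)], [0, 0, np.float64(-4.08)], [0, 0, np.float64(-4.08)], [0, 0, np.float64(-4.08)], [0, 0, np.float64(-4.08)], [0, 0, np.float64(-4.08)], [0, 0, np.float64(-4.08)], [0, 0, np.float64(-4.08)], [0, 0, np.float64(-4.08)]]
[[0.039, 0.0053, 0.0001], [0.0385, 0.008, 0.0001], [0.0378, 0.0107, 0.0001], [0.037, 0.0134, 0.0001], [0.0359, 0.016, 0.0001], [0.0347, 0.0185, 0.0001], [0.0333, 0.0209, 0.0001], [0.0317, 0.0233, 0.0001], [0.03, 0.0255, 0.0001], [0.0281, 0.0275, 0.0001], [0.0261, 0.0295, 0.0001], [0.0239, 0.0312, 0.0001]]
```

Emit:
move_arm --turn '[[0, 0, -4], [0, 0, -4], [0, 0, -4], [0, 0, -4], [0, 0, -4], [0, 0, -4], [0, 0, -4], [0, 0, -4], [0, 0, -4], [0, 0, -4], [0, 0, -4], [0, 0, -4]]' --delta_pos '[[0.039, 0.005, 0], [0.0385, 0.008, 0], [0.038, 0.011, 0], [0.037, 0.013, 0], [0.036, 0.016, 0], [0.035, 0.0185, 0], [0.033, 0.021, 0], [0.032, 0.023, 0], [0.03, 0.0255, 0], [0.028, 0.0275, 0], [0.026, 0.0295, 0], [0.024, 0.031, 0]]' --jaw '[0.085, 0.085, 0.085, 0.085, 0.085, 0.085, 0.085, 0.085, 0.085, 0.085, 0.085, 0.085]'

```text
t: 1.77
position: [0.3612, -0.154, 0.3108]
tcp_rot: [0.477, 0.879, 0.004, -0.004]
force: [0.5, -0.9, 0.0]
gripper_width: 0.085
```

```bash
sed -i 's/round(turn\/n,2)/round(float(turn\/n),2)/' plan.py; python3 plan.py 0.50 0.22 0.31 159
```

```text
pos [ 0.3612 -0.154   0.3108] ang 122.96 tilt [-0.0037  0.0113 -0.9999] rows needed 10 q [-0.56  0.08  1.73  0.01  1.34 -1.14]
[[0, 0, -3.6], [0, 0, -3.6], [0, 0, -3.6], [0, 0, -3.6], [0, 0, -3.6], [0, 0, -3.6], [0, 0, -3.6], [0, 0, -3.6], [0, 0, -3.6], [0, 0, -3.6]]
[[0.0238, 0.032, 0.0001], [0.0218, 0.0334, 0.0001], [0.0196, 0.0347, 0.0001], [0.0174, 0.0359, 0.0001], [0.0151, 0.0369, 0.0001], [0.0128, 0.0378, 0.0001], [0.0104, 0.0385, 0.0001], [0.0079, 0.0391, 0.0001], [0.0054, 0.0395, 0.0001], [0.003, 0.0398, 0.0001]]
```

Emit:
move_arm --turn '[[0, 0, -3.6], [0, 0, -3.6], [0, 0, -3.6], [0, 0, -3.6], [0, 0, -3.6], [0, 0, -3.6], [0, 0, -3.6], [0, 0, -3.6], [0, 0, -3.6], [0, 0, -3.6], [0, 0, 0]]' --delta_pos '[[0.024, 0.032, 0], [0.022, 0.0335, 0], [0.0195, 0.0345, 0], [0.0175, 0.036, 0], [0.015, 0.037, 0], [0.013, 0.038, 0], [0.01, 0.0385, 0], [0.008, 0.039, 0], [0.005, 0.0395, 0], [0.003, 0.04, 0], [0, 0, 0]]' --jaw '[0.085, 0.085, 0.085, 0.085, 0.085, 0.085, 0.085, 0.085, 0.085, 0.085, 0.085]'

```text
t: 2.68
position: [0.4953, 0.2466, 0.3134]
tcp_rot: [0.162, 0.987, 0.006, -0.003]
force: [-2.0, -1.1, 0.4]
gripper_width: 0.0851
```

```bash
python3 plan.py 0.568 0.365 0.22 159; python3 - <<'E'
from h import *
from cell import env
s=env.get_state();c=env.read_camera("wrist")
cv2.imwrite("pics/w1.png",c["pixels"][:,:,::-1])
print(c["mtx"],c["hand_eye"].round(3))
E
```

```text
pos [0.4953 0.2466 0.3134] ang 161.37 tilt [-0.0037  0.012  -0.9999] rows needed 5 q [ 0.35  0.32  1.4   0.01  1.42 -0.9 ]
[[0, 0, 0.47], [0, 0, 0.47], [0, 0, 0.47], [0, 0, 0.47], [0, 0, 0.47]]
[[-0.0062, 0.0271, 0.0187], [-0.006, 0.0271, 0.0187], [-0.0058, 0.0272, 0.0187], [-0.0055, 0.0272, 0.0187], [-0.0053, 0.0273, 0.0187]]
[[309.70691629   0.         322.24355092]
 [  0.         309.70691629 199.23502244]
 [  0.           0.           1.        ]] [[ 0.     0.956  0.294  0.074]
 [ 1.    -0.    -0.001 -0.001]
 [-0.001  0.294 -0.956 -0.143]
 [ 0.     0.     0.     1.   ]]
```

View pics/w1.png

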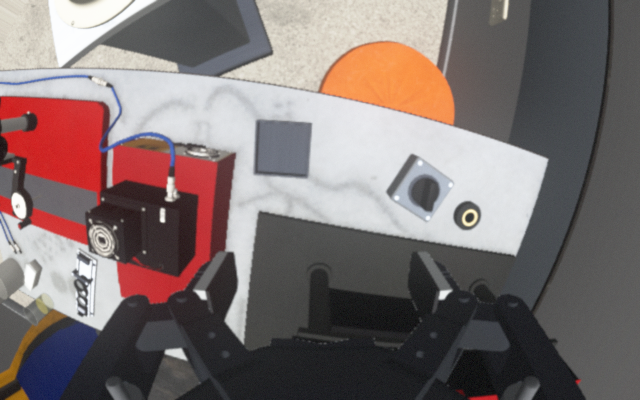

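Emit:
move_arm --turn '[[0, 0, 0.5], [0, 0, 0.5], [0, 0, 0.5], [0, 0, 0.5], [0, 0, 0.5], [0, 0, 0], [0, 0, 0]]' --delta_pos '[[-0.006, 0.027, 0.019], [-0.006, 0.027, 0.019], [-0.006, 0.027, 0.019], [-0.0055, 0.027, 0.019], [-0.0055, 0.027, 0.019], [0, 0, 0.01], [0, 0, 0]]' --jaw '[0.085, 0.085, 0.085, 0.085, 0.085, 0.085, 0.085]'

```text
t: 3.32
position: [0.5691, 0.3625, 0.2041]
tcp_rot: [0.189, 0.982, 0.003, -0.003]
force: [1.0, -1.3, -0.6]
gripper_width: 0.0852
```

```bash
python3 - <<'E'
from h import *
from cell import env
s=env.get_state();c=env.read_camera("wrist")
cv2.imwrite("pics/w2.png",c["pixels"][:,:,::-1])
np.savez("w2.npz",pos=s["position"],quat=s["tcp_rot"],**c)
print(s["position"],s["tcp_rot"],s["qpos"],s["wrist_torque"])
E
```

```text
[0.56906045 0.36253975 0.20406622] [ 0.18882061  0.98200029  0.0032481  -0.00341528] [ 0.4741425   0.58902231  1.24388381  0.00965184  1.31007305 -0.71922206] [-0.06298833  0.00343065 -0.0515807 ]
```

View pics/w2.png

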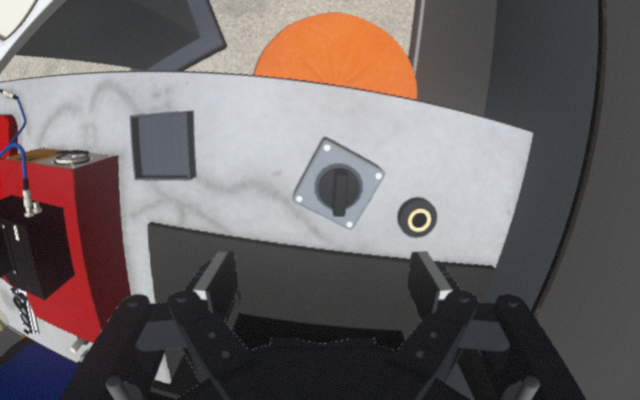

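```bash
python3 - <<'E'
import cv2
a=cv2.imread("pics/w2.png")
b=cv2.resize(a[130:240,280:400],None,fx=5,fy=5,interpolation=cv2.INTER_CUBIC)
b=cv2.convertScaleAbs(b,alpha=1.8,beta=20)
cv2.imwrite("pics/w2z.png",b)
E
```

```text
(no output)
```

View pics/w2z.png

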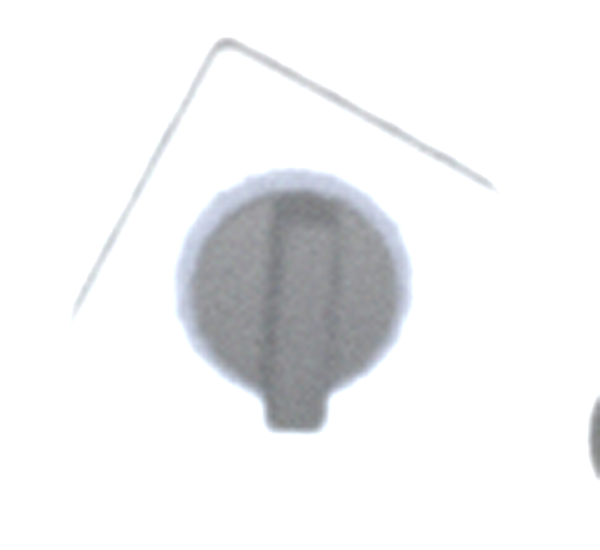

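```bash
python3 - <<'E'
from h import *
c=dict(np.load("w2.npz"))
Z=lambda p:uz(p,5,280,130)
W=lambda p,z:wpix(c,c["pos"],c["quat"],p,z)
L=[W(Z(p),.074) for p in [(280,222),(266,425),(338,222),(327,420)]]
for q in L: print(q.round(4))
for a,b in ((0,1),(2,3)):
    d=L[a]-L[b]; print(np.degrees(np.arctan2(d[1],d[0])),np.linalg.norm(d))
print("bar centre",np.mean(L,0))
S=[W(p,.04) for p in [(326,148),(378,176),(349,225),(299,198)]]
print(np.round(S,4),np.mean(S,0)); print("disc",W(Z((297,285)),.048))
for a,b in ((0,1),(1,2),(2,3),(3,0)):
    d=S[a]-S[b]; print(np.degrees(np.arctan2(d[1],d[0])),np.linalg.norm(d))
T=[W(p,.02) for p in [(132,115),(192,112),(195,177),(137,181)]]
print("tray",np.round(T,4),np.mean(T,0))
E
python3 plan.py 0.579 0.374 0.10 159
```

```text
[0.5596 0.3796 0.074 ]
[0.5948 0.3633 0.074 ]
[0.5635 0.3894 0.074 ]
[0.5982 0.3742 0.074 ]
155.05369304005535 0.03882709766112778
156.3863933339567 0.03786070408771239
bar centre [0.57903949 0.37662521 0.074     ]
[[0.5386 0.3793 0.04  ]
 [0.5849 0.4184 0.04  ]
 [0.624  0.3719 0.04  ]
 [0.5765 0.3342 0.04  ]] [0.58101284 0.37596307 0.04      ]
disc [0.57847091 0.37731368 0.048     ]
-139.73485930922277 0.06060411805611577
130.079725428231 0.06076389681525706
38.461195107470935 0.06067306208913498
-49.96413642596047 0.058854086838211084
tray [[0.4114 0.1831 0.02  ]
 [0.4455 0.2578 0.02  ]
 [0.5135 0.2288 0.02  ]
 [0.4859 0.1513 0.02  ]] [0.4640663 0.2052497 0.02     ]
pos [0.5692 0.3625 0.2051] ang 158.22 tilt [-0.0048  0.0082 -1.    ] rows needed 3 q [ 0.47  0.59  1.24  0.01  1.31 -0.72]
[[0, 0, -0.26], [0, 0, -0.26], [0, 0, -0.26]]
[[-0.0016, 0.0048, 0.035], [-0.0016, 0.0048, 0.035], [-0.0016, 0.0048, 0.035]]
```

Emit:
move_arm --turn '[[0.3, -0.4, 0], [0, 0, 0.8], [0, 0, 0.8], [0, 0, 0.6], [0, 0, 0]]' --delta_pos '[[-0.0015, 0.0055, 0.03], [-0.0015, 0.0055, 0.03], [-0.0015, 0.005, 0.03], [0, 0, 0.01], [0, 0, 0]]' --jaw '[0.05, 0.05, 0.05, 0.05, 0.05]'

```text
t: 3.78
position: [0.5819, 0.372, 0.1099]
tcp_rot: [0.211, 0.978, 0.002, 0.003]
force: [0.2, -0.0, 1.0]
gripper_width: 0.0505
```

```bash
python3 plan.py 0.579 0.3755 0.053 155.7; python3 - <<'E'
from h import *
from cell import env
s=env.get_state();c=env.read_camera("wrist")
cv2.imwrite("pics/w3.png",c["pixels"][:,:,::-1])
np.savez("w3.npz",pos=s["position"],quat=s["tcp_rot"],**c)
E
```

```text
pos [0.5819 0.372  0.1099] ang 155.65 tilt [ 0.0073  0.0033 -1.    ] rows needed 2 q [ 0.48  0.7   1.3  -0.    1.13 -0.66]
[[0, 0, -0.02], [0, 0, -0.02]]
[[0.0021, 0.001, 0.0284], [0.0021, 0.001, 0.0284]]
```

View pics/w3.png

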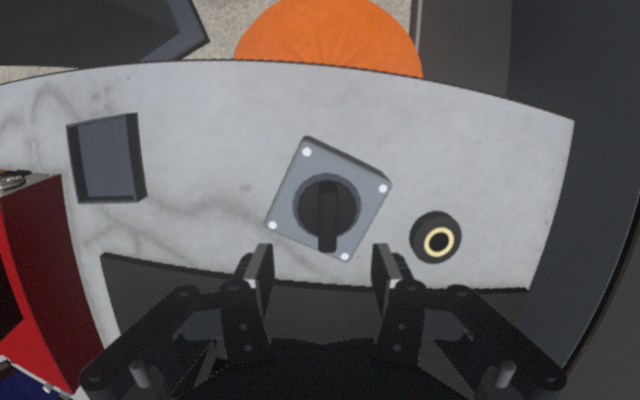

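```bash
python3 - <<'E'
from h import *
a=cv2.imread("pics/w3.png")
b=cv2.resize(a[130:270,260:400],None,fx=4,fy=4,interpolation=cv2.INTER_CUBIC)
cv2.imwrite("pics/w3z.png",cv2.convertScaleAbs(b,alpha=1.8,beta=20))
c=dict(np.load("w3.npz"))
W=lambda p,z:wpix(c,c["pos"],c["quat"],p,z)
S=[W(p,.04) for p in [(306,151),(383,188),(344,256),(272,225)]]
print(np.round(S,4),np.mean(S,0))
E
```

```text
[[0.5379 0.3797 0.04  ]
 [0.5847 0.4189 0.04  ]
 [0.6231 0.3719 0.04  ]
 [0.5771 0.3332 0.04  ]] [0.58068444 0.37591311 0.04      ]
```

View pics/w3z.png

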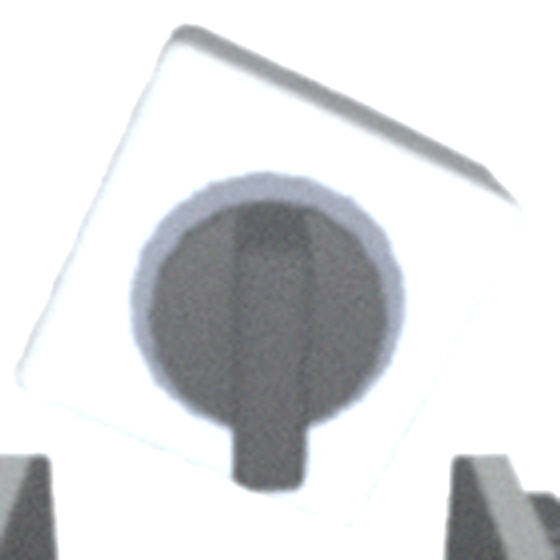

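```bash
python3 - <<'E'
from h import *
c=dict(np.load("w3.npz"));Z=lambda p:uz(p,4,260,130)
L=[wpix(c,c["pos"],c["quat"],Z(p),.074) for p in [(233,245),(233,480),(309,245),(305,485)]]
for a,b in ((0,1),(2,3)):
    d=L[a]-L[b]; print(np.degrees(np.arctan2(d[1],d[0])),np.linalg.norm(d))
print(np.mean(L,0),np.linalg.norm(L[0]-L[2]))
E
```

```text
155.39299027061992 0.03909159114094658
155.67904443806694 0.04003675461265026
[0.57899724 0.37647462 0.074     ] 0.01137133741931233
```

Emit:
move_arm --turn '[[0.3, 0.3, 0], [0, 0, 0], [0, 0, 0], [0, 0, 0]]' --delta_pos '[[0.002, 0.0013, 0.02], [0.002, 0.0013, 0.02], [0, 0, 0.012], [0, 0, 0]]' --jaw '[0.04, 0.035, 0.035, 0.035]'

```text
t: 4.17
position: [0.5835, 0.3758, 0.0675]
tcp_rot: [0.211, 0.977, 0.004, 0.005]
force: [-0.0, -0.3, -1.3]
gripper_width: 0.0352
```

```bash
python3 plan.py 0.5795 0.376 0.053 155.5
```

```text
pos [0.5835 0.3758 0.0675] ang 155.65 tilt [ 0.0105  0.0058 -0.9999] rows needed 1 q [ 0.49  0.75  1.32  0.    1.05 -0.66]
[[0, 0, 0.15]]
[[0.0037, -0.0015, 0.0145]]
```

Emit:
move_arm --turn '[[0.5, 0.4, 0], [0, 0, 0], [0, 0, 0]]' --delta_pos '[[0.0037, -0.0015, 0.007], [0, 0, 0.007], [0, 0, 0]]' --jaw '[0.035, 0.035, 0.035]'

```text
t: 4.42
position: [0.581, 0.3762, 0.0569]
tcp_rot: [0.211, 0.977, 0.002, 0.002]
force: [-0.2, -0.4, -0.4]
gripper_width: 0.035
```

```bash
python3 plan.py 0.5795 0.376 0.053 155.5
```

```text
pos [0.581  0.3762 0.0569] ang 155.64 tilt [ 0.0038  0.0024 -1.    ] rows needed 1 q [ 0.49  0.77  1.33  0.    1.04 -0.66]
[[0, 0, 0.14]]
[[0.0013, -0.0008, 0.0039]]
```

Good. Close gently on the bar.

Emit:
move_arm --turn '[[0.2, 0.1, 0], [0, 0, 0], [0, 0, 0], [0, 0, 0], [0, 0, 0]]' --delta_pos '[[0.001, -0.0005, 0.003], [0, 0, 0], [0, 0, 0], [0, 0, 0], [0, 0, 0]]' --jaw '[0.02, 0.01, 0.005, 0.005, 0.005]' --newtons 40

```text
t: 4.83
position: [0.5803, 0.3764, 0.0548]
tcp_rot: [0.211, 0.978, 0.0, 0.001]
force: [1.2, 0.6, -3.9]
gripper_width: 0.011
```

```bash
cat > st.py <<'E'
from plan import *
s=env.get_state();Rm=R.from_quat(s["tcp_rot"]).as_matrix()
print("t",round(float(s["t"]),2),"p",np.round(s["position"],4),"ang",round(float(np.degrees(np.arctan2(Rm[1,0],Rm[0,0]))),2),"tilt",Rm[:2,2].round(4),"F",np.round(s["force"],1),"M",np.round(s["wrist_torque"],3),"w",np.round(s["gripper_width"],4),"q",np.round(s["qpos"],2))
E
python3 st.py
```

```text
t 4.83 p [0.5803 0.3764 0.0548] ang 155.66 tilt [0.0016 0.0003] F [ 1.2  0.6 -3.9] M [ 0.047 -0.113  0.028] w 0.011 q [ 0.49  0.77  1.33 -0.    1.04 -0.66]
```

Emit:
move_arm --turn '[[0, 0, -5], [0, 0, -5], [0, 0, -5], [0, 0, -5], [0, 0, -5]]' --delta_pos '[[0, 0, 0], [0, 0, 0], [0, 0, 0], [0, 0, 0], [0, 0, 0]]' --jaw '[0.005, 0.005, 0.005, 0.005, 0.005]'

```text
t: 5.25
position: [0.5804, 0.3767, 0.0549]
tcp_rot: [-0.013, 1.0, 0.0, 0.001]
force: [0.3, 0.6, -2.9]
gripper_width: 0.0111
```

```bash
python3 st.py
```

```text
t 5.25 p [0.5804 0.3767 0.0549] ang -178.5 tilt [0.0018 0.0008] F [ 0.3  0.6 -2.9] M [ 0.171 -0.065 -0.13 ] w 0.0111 q [ 0.49  0.77  1.33 -0.    1.04 -1.11]
```

Emit:
move_arm --turn '[[0, 0, -5], [0, 0, -5], [0, 0, -5], [0, 0, -4]]' --delta_pos '[[0, 0, 0], [0, 0, 0], [0, 0, 0], [0, 0, 0]]' --jaw '[0.005, 0.005, 0.005, 0.005]'

```text
t: 5.58
position: [0.5804, 0.377, 0.0549]
tcp_rot: [-0.187, 0.982, 0.0, 0.001]
force: [-0.1, 1.5, -3.3]
gripper_width: 0.0111
```

```bash
python3 st.py
```

```text
t 5.58 p [0.5804 0.377  0.0549] ang -158.45 tilt [0.0017 0.0012] F [-0.1  1.5 -3.3] M [ 0.146 -0.104 -0.123] w 0.0111 q [ 0.49  0.77  1.33  0.    1.04 -1.46]
```

Emit:
move_arm --turn '[[0, 0, -4], [0, 0, -4], [0, 0, -4]]' --delta_pos '[[0, 0, 0], [0, 0, 0], [0, 0, 0]]' --jaw '[0.005, 0.005, 0.005]'

```text
t: 5.83
position: [0.5803, 0.3772, 0.0549]
tcp_rot: [-0.294, 0.956, 0.0, 0.001]
force: [-0.5, 1.1, -2.7]
gripper_width: 0.0111
```

```bash
python3 st.py
```

```text
t 5.83 p [0.5803 0.3772 0.0549] ang -145.81 tilt [0.0016 0.0014] F [-0.5  1.1 -2.7] M [ 0.1   -0.146 -0.013] w 0.0111 q [ 0.49  0.77  1.33  0.    1.04 -1.68]
```

Emit:
move_arm --turn '[[0, 0, -4], [0, 0, -4], [0, 0, -4]]' --delta_pos '[[0, 0, 0], [0, 0, 0], [0, 0, 0]]' --jaw '[0.005, 0.005, 0.005]'

```text
t: 6.08
position: [0.5803, 0.3773, 0.055]
tcp_rot: [-0.397, 0.918, 0.001, 0.001]
force: [-1.0, 0.1, -1.5]
gripper_width: 0.011
```

```bash
python3 st.py
```

```text
t 6.08 p [0.5803 0.3773 0.055 ] ang -133.25 tilt [0.0014 0.0019] F [-1.   0.1 -1.5] M [-0.038  0.012 -1.744] w 0.011 q [ 0.49  0.77  1.33  0.    1.04 -1.9 ]
```

Emit:
move_arm --turn '[[0, 0, 2], [0, 0, 0], [0, 0, 0]]' --delta_pos '[[0, 0, 0], [0, 0, 0], [0, 0, 0]]' --jaw '[0.005, 0.005, 0.005]'

```text
t: 6.33
position: [0.5802, 0.3773, 0.0549]
tcp_rot: [-0.382, 0.924, 0.001, 0.001]
force: [-0.0, 0.7, -3.7]
gripper_width: 0.0109
```

```bash
python3 st.py
```

```text
t 6.33 p [0.5802 0.3773 0.0549] ang -135.15 tilt [0.0008 0.0026] F [-0.   0.7 -3.7] M [ 0.087 -0.065 -1.27 ] w 0.0109 q [ 0.49  0.77  1.33  0.    1.04 -1.87]
```

Emit:
move_arm --turn '[[0, 0, 2.5], [0, 0, 0], [0, 0, 0], [0, 0, 0], [0, 0, 0], [0, 0, 0]]' --delta_pos '[[0, 0, 0], [0, 0, 0], [0, 0, 0], [0, 0, 0], [0, 0, 0], [0, 0, -0.01]]' --jaw '[0.005, 0.005, 0.03, 0.04, 0.04, 0.04]'

```text
t: 6.83
position: [0.5797, 0.3768, 0.0642]
tcp_rot: [-0.364, 0.932, 0.001, -0.0]
force: [-0.6, 0.3, 0.0]
gripper_width: 0.0399
```

```bash
python3 st.py
```

```text
t 6.83 p [0.5797 0.3768 0.0642] ang -137.36 tilt [-0.0006  0.0013] F [-0.6  0.3  0. ] M [-0.032  0.009  0.006] w 0.0399 q [ 0.49  0.76  1.32  0.    1.06 -1.83]
```

Emit:
move_arm --turn '[[0, 0, 0], [0, 0, 0], [0, 0, 0], [0, 0, 0]]' --delta_pos '[[0, 0, -0.025], [0, 0, -0.03], [0, 0, -0.03], [0, 0, 0]]' --jaw '[0.05, 0.05, 0.05, 0.05]'

```text
t: 7.17
position: [0.5798, 0.3767, 0.1558]
tcp_rot: [-0.365, 0.931, 0.001, 0.0]
force: [0.6, 0.5, -0.5]
gripper_width: 0.0499
```

```bash
python3 st.py; python3 - <<'E'
from h import *
from cell import env
s=env.get_state();c=env.read_camera("wrist")
cv2.imwrite("pics/w4.png",c["pixels"][:,:,::-1])
np.savez("w4.npz",pos=s["position"],quat=s["tcp_rot"],**c)
E
```

```text
t 7.17 p [0.5798 0.3767 0.1558] ang -137.17 tilt [-0.0002  0.001 ] F [ 0.6  0.5 -0.5] M [-0.005 -0.062 -0.009] w 0.0499 q [ 0.49  0.66  1.25  0.    1.23 -1.83]
```

View pics/w4.png

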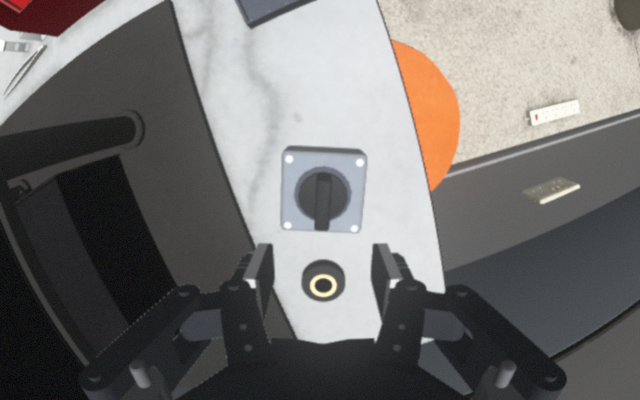

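```bash
python3 - <<'E'
from h import *
a=cv2.imread("pics/w4.png")
b=cv2.resize(a[140:240,270:380],None,fx=5,fy=5,interpolation=cv2.INTER_CUBIC)
cv2.imwrite("pics/w4z.png",cv2.convertScaleAbs(b,alpha=1.8,beta=20))
E
```

```text
(no output)
```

View pics/w4z.png

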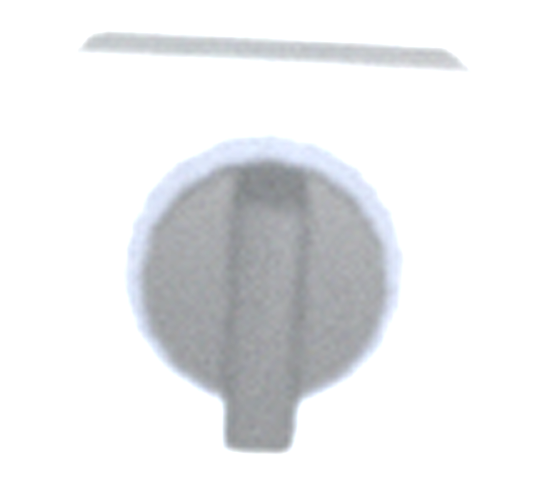

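```bash
python3 - <<'E'
from h import *
c=dict(np.load("w4.npz"));Z=lambda p:uz(p,5,270,140)
W=lambda p,z:wpix(c,c["pos"],c["quat"],p,z)
L=[W(Z(p),.074) for p in [(240,205),(227,445),(302,205),(293,445)]]
for a,b in ((0,1),(2,3)):
    d=L[a]-L[b]; print(np.degrees(np.arctan2(d[1],d[0]))%360,np.linalg.norm(d))
print(np.mean(L,0),np.linalg.norm(L[0]-L[2]))
S=[W(p,.04) for p in [(290,158),(360,161),(354,228),(287,225)]]
for a,b in ((0,1),(1,2),(2,3),(3,0)):
    d=S[a]-S[b]; print(np.degrees(np.arctan2(d[1],d[0]))%90,np.linalg.norm(d))
E
```

```text
219.56279836704113 0.038700565549021015
221.19291131634026 0.038656992282299976
[0.57930409 0.37558571 0.074     ] 0.009248162621419012
40.37747457379796 0.05944273644229886
39.72995165392976 0.061352816252687785
40.054818107740516 0.06063258768961649
38.610302289454694 0.06103648199492049
```

```bash
python3 plan.py 0.43 -0.02 0.30 165 0.0405
```

```text
pos [0.5791 0.3763 0.1535] ang -137.17 tilt [-2.e-03  1.e-04 -1.e+00] rows needed 12 q [ 0.49  0.66  1.25  0.    1.23 -1.83]
[[0, 0, 4.82], [0, 0, 4.82], [0, 0, 4.82], [0, 0, 4.82], [0, 0, 4.82], [0, 0, 4.82], [0, 0, 4.82], [0, 0, 4.82], [0, 0, 4.82], [0, 0, 4.82], [0, 0, 4.82], [0, 0, 4.82]]
[[0.0316, -0.0158, -0.0122], [0.0301, -0.0184, -0.0122], [0.0285, -0.0208, -0.0122], [0.0266, -0.0232, -0.0122], [0.0246, -0.0253, -0.0122], [0.0224, -0.0273, -0.0122], [0.02, -0.0291, -0.0122], [0.0175, -0.0306, -0.0122], [0.0149, -0.032, -0.0122], [0.0121, -0.0331, -0.0122], [0.0093, -0.034, -0.0122], [0.0064, -0.0347, -0.0122]]
```

Emit:
move_arm --turn '[[0, 0, 4.8], [0, 0, 4.8], [0, 0, 4.8], [0, 0, 4.8], [0, 0, 4.8], [0, 0, 4.8], [0, 0, 4.8], [0, 0, 4.8], [0, 0, 4.8], [0, 0, 4.8], [0, 0, 4.8], [0, 0, 4.8]]' --delta_pos '[[0.0316, -0.016, -0.02], [0.03, -0.0185, -0.02], [0.0285, -0.021, -0.02], [0.0265, -0.023, -0.02], [0.0245, -0.0255, -0.02], [0.0225, -0.0275, -0.02], [0.02, -0.029, -0.015], [0.0175, -0.0305, -0.01], [0.015, -0.032, -0.005], [0.012, -0.033, 0], [0.009, -0.034, 0], [0.006, -0.035, 0]]' --jaw '[0.06, 0.06, 0.06, 0.06, 0.06, 0.06, 0.06, 0.06, 0.06, 0.06, 0.06, 0.06]'

```text
t: 8.22
position: [0.4185, -0.0284, 0.3077]
tcp_rot: [0.143, 0.99, -0.002, -0.001]
force: [0.9, 0.0, -0.0]
gripper_width: 0.0597
```

```bash
python3 plan.py 0.556 -0.313 0.20 135.8 0.04
```

```text
pos [ 0.4185 -0.0284  0.3077] ang 163.54 tilt [-0.0018 -0.003  -1.    ] rows needed 9 q [-0.21  0.12  1.69 -0.    1.33 -1.49]
[[0, 0, 3.08], [0, 0, 3.08], [0, 0, 3.08], [0, 0, 3.08], [0, 0, 3.08], [0, 0, 3.08], [0, 0, 3.08], [0, 0, 3.08], [0, 0, 3.08]]
[[-0.0236, -0.026, 0.012], [-0.025, -0.0247, 0.012], [-0.0263, -0.0233, 0.012], [-0.0275, -0.0219, 0.012], [-0.0286, -0.0204, 0.012], [-0.0297, -0.0188, 0.012], [-0.0306, -0.0172, 0.012], [-0.0315, -0.0155, 0.012], [-0.0323, -0.0138, 0.012]]
```

Emit:
move_arm --turn '[[0, 0, 3], [0, 0, 3], [0, 0, 3], [0, 0, 3], [0, 0, 3], [0, 0, 3], [0, 0, 3], [0, 0, 3], [0, 0, 3], [0, 0, 0], [0, 0, 0]]' --delta_pos '[[-0.0235, -0.026, 0], [-0.025, -0.0245, 0], [-0.0265, -0.0235, 0], [-0.0275, -0.022, 0], [-0.0285, -0.0205, 0.01], [-0.0295, -0.019, 0.02], [-0.0305, -0.017, 0.02], [-0.0315, -0.0155, 0.02], [-0.032, -0.014, 0.02], [0, 0, 0.02], [0, 0, 0]]' --jaw '[0.06, 0.06, 0.06, 0.06, 0.06, 0.06, 0.06, 0.06, 0.06, 0.06, 0.06]'

```text
t: 9.13
position: [0.5499, -0.3345, 0.1942]
tcp_rot: [0.385, 0.923, -0.003, 0.001]
force: [-0.7, 0.6, -1.1]
gripper_width: 0.06
```

```bash
python3 st.py; cat > wpic.py <<'E'
import sys
from h import *
from cell import env
n=sys.argv[1]
s=env.get_state();c=env.read_camera("wrist")
cv2.imwrite(f"pics/{n}.png",c["pixels"][:,:,::-1])
np.savez(f"{n}.npz",pos=s["position"],quat=s["tcp_rot"],**c)
E
python3 wpic.py w5
```

```text
t 9.13 p [ 0.5499 -0.3345  0.1942] ang 134.72 tilt [-0.0006 -0.0052] F [-0.7  0.6 -1.1] M [ 0.061  0.039 -0.013] w 0.06 q [-0.64  0.55  1.34 -0.    1.24 -1.42]
```

View pics/w5.png

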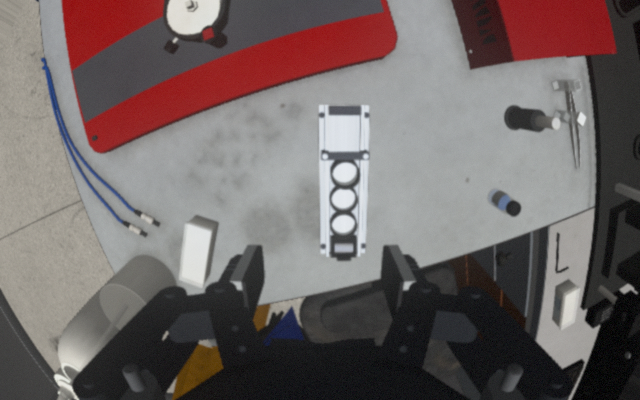

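```bash
python3 - <<'E'
from h import *
a=cv2.imread("pics/w5.png")
b=cv2.resize(a[95:265,300:390],None,fx=3.5,fy=3.5,interpolation=cv2.INTER_CUBIC)
b2=cv2.resize(a[140:245,310:380],None,fx=5,fy=5,interpolation=cv2.INTER_CUBIC)
cv2.imwrite("pics/w5z.png",b);cv2.imwrite("pics/w5z2.png",b2)
E
```

```text
(no output)
```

View pics/w5z.png

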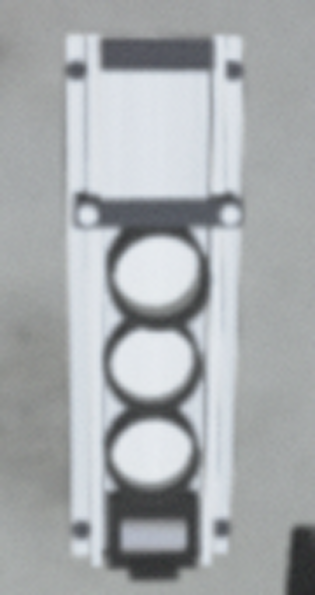

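View pics/w5z2.png

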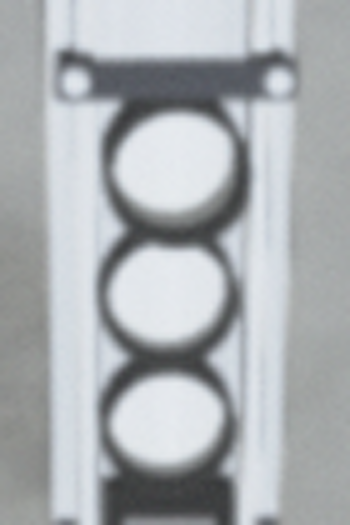

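```bash
python3 - <<'E'
from h import *
c=dict(np.load("w5.npz"));Z=lambda p:uz(p,3.5,300,95);Y=lambda p:uz(p,5,310,140)
W=lambda p,z:wpix(c,c["pos"],c["quat"],p,z)
S=[W(Z(p),.008) for p in [(76,70),(235,70),(222,527),(81,529)]]
C=[W(Z(p),.008) for p in [(66,36),(243,38),(228,555),(72,555)]]
for S in (S,C):
    m=np.mean(S,0);d=S[0]+S[1]-S[2]-S[3];an=np.arctan2(d[1],d[0]);u=np.array([np.cos(an),np.sin(an)])
    print(np.round(S,4).tolist(),m,np.degrees(an),np.linalg.norm(d)/2,"tall est",m[:2]+.015*u)
print("tall top",W(Y((175,170)),.033))
g=[W(Y(p),.0285) for p in [(75,81),(280,80)]];print("gate posts",g, np.mean(g,0))
print("gate rear edge mid",W(Y((178,98)),.0285))
E
```

```text
[[0.5028, -0.2893, 0.008], [0.5364, -0.2551, 0.008], [0.643, -0.361, 0.008], [0.6095, -0.3948, 0.008]] [ 0.57291294 -0.32507592  0.008     ] 135.26238371929458 0.1502053865891801 tall est [ 0.56225788 -0.314518  ]
[[0.4934, -0.2841, 0.008], [0.5311, -0.2465, 0.008], [0.6524, -0.3668, 0.008], [0.6143, -0.404, 0.008]] [ 0.57278634 -0.32534293  0.008     ] 135.24702340530004 0.17055856248383075 tall est [ 0.56213411 -0.31478216]
tall top [ 0.56034711 -0.31405566  0.033     ]
gate posts [array([ 0.53388014, -0.31591197,  0.0285    ]), array([ 0.56295457, -0.28637559,  0.0285    ])] [ 0.54841736 -0.30114378  0.0285    ]
gate rear edge mid [ 0.55103292 -0.30369156  0.0285    ]
```

```bash
python3 plan.py 0.5615 -0.3147 0.09 135.3 0.03
```

```text
pos [ 0.5505 -0.3349  0.1962] ang 134.73 tilt [ 0.001  -0.0067 -1.    ] rows needed 4 q [-0.64  0.55  1.34 -0.01  1.24 -1.42]
[[0, 0, -0.14], [0, 0, -0.14], [0, 0, -0.14], [0, 0, -0.14]]
[[0.0016, 0.0055, 0.0266], [0.0016, 0.0055, 0.0266], [0.0016, 0.0055, 0.0266], [0.0016, 0.0055, 0.0266]]
```

Emit:
move_arm --turn '[[-0.2, 0.3, -0.2], [0, 0, -0.2], [0, 0, -0.2], [0, 0, 0], [0, 0, 0]]' --delta_pos '[[0.0016, 0.0055, 0.028], [0.0016, 0.0055, 0.028], [0.0016, 0.0055, 0.028], [0.0016, 0.0055, 0.028], [0, 0, 0]]' --jaw '[0.055, 0.055, 0.055, 0.055, 0.055]'

```text
t: 9.6
position: [0.5645, -0.3137, 0.0899]
tcp_rot: [0.377, 0.926, -0.001, 0.005]
force: [-0.1, 0.4, -0.8]
gripper_width: 0.0555
```

```bash
python3 plan.py 0.5615 -0.3147 0.04 135.3 0.03; python3 wpic.py w6
```

```text
pos [ 0.5645 -0.3137  0.0899] ang 135.66 tilt [ 0.0081 -0.0063 -0.9999] rows needed 2 q [-0.6   0.67  1.44 -0.    1.02 -1.4 ]
[[0, 0, 0.18], [0, 0, 0.18]]
[[0.0007, -0.0014, 0.025], [0.0007, -0.0014, 0.025]]
```

View pics/w6.png

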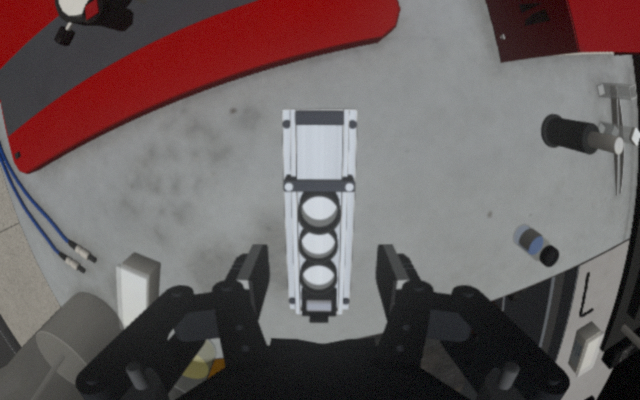

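```bash
python3 - <<'E'
from h import *
a=cv2.imread("pics/w6.png")
b=cv2.resize(a[100:330,265:375],None,fx=2.6,fy=2.6,interpolation=cv2.INTER_CUBIC)
b=cv2.resize(a[170:270,280:360],None,fx=6,fy=6,interpolation=cv2.INTER_CUBIC)
cv2.imwrite("pics/w6z.png",b)
E
```

```text
(no output)
```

View pics/w6z.png

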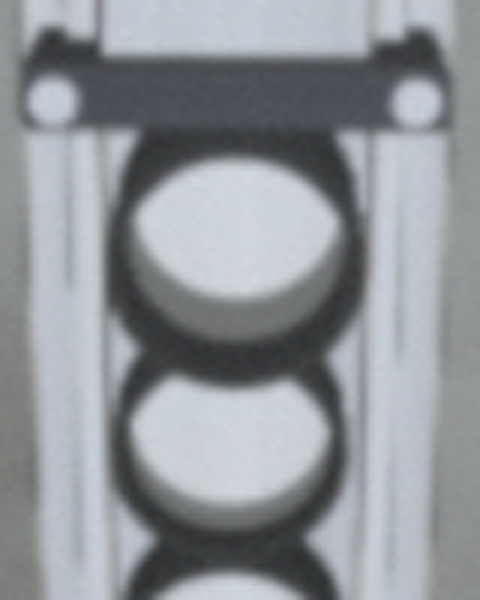

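```bash
python3 - <<'E'
from h import *
c=dict(np.load("w6.npz"));Y=lambda p:uz(p,6,280,170)
W=lambda p,z:wpix(c,c["pos"],c["quat"],p,z)
print("tall top",W(Y((238,258)),.033),[W(Y(p),.033).round(4) for p in [(107,255),(368,255),(238,385)]])
e=W(Y((236,130)),.0285);print("gate rear",e, "tube est",e[:2]+.015*np.array([.71,-.704]))
E
python3 st.py
```

```text
tall top [ 0.56122276 -0.31330368  0.033     ] [array([ 0.5505, -0.3238,  0.033 ]), array([ 0.5713, -0.3025,  0.033 ]), array([ 0.5725, -0.3244,  0.033 ])]
gate rear [ 0.55114227 -0.30376873  0.0285    ] tube est [ 0.56179227 -0.31432873]
t 9.65 p [ 0.5654 -0.3147  0.0927] ang 135.67 tilt [ 0.0104 -0.008 ] F [-0.3  0.2  1.6] M [-0.031 -0.028 -0.028] w 0.0548 q [-0.6   0.67  1.44 -0.    1.02 -1.4 ]
```

Emit:
move_arm --turn '[[0.1, 0.7, 0.2], [0, 0.2, 0.2], [0, 0, 0]]' --delta_pos '[[0.0026, -0.0022, 0.025], [0, 0, 0.025], [0, 0, 0]]' --jaw '[0.05, 0.05, 0.05]'

```text
t: 9.9
position: [0.5658, -0.3163, 0.0509]
tcp_rot: [0.379, 0.925, -0.001, 0.004]
force: [-1.4, 0.9, -0.2]
gripper_width: 0.0501
```

```bash
python3 plan.py 0.562 -0.3145 0.017 135.3 0.03
```

```text
pos [ 0.5658 -0.3163  0.0509] ang 135.44 tilt [ 0.006 -0.004 -1.   ] rows needed 2 q [-0.6   0.73  1.46  0.    0.95 -1.39]
[[0, 0, 0.07], [0, 0, 0.07]]
[[0.002, -0.0007, 0.017], [0.002, -0.0007, 0.017]]
```

Emit:
move_arm --turn '[[0.1, 0.5, 0], [0, 0, 0], [0, 0, 0]]' --delta_pos '[[0.004, -0.0015, 0.012], [0, 0, 0.008], [0, 0, 0]]' --jaw '[0.05, 0.05, 0.05]'

```text
t: 10.15
position: [0.5643, -0.3162, 0.0366]
tcp_rot: [0.379, 0.926, -0.001, 0.002]
force: [-0.1, 0.8, 0.4]
gripper_width: 0.05
```

```bash
python3 plan.py 0.562 -0.3145 0.017 135.3 0.03
```

```text
pos [ 0.5643 -0.3162  0.0366] ang 135.51 tilt [ 0.0041 -0.0031 -1.    ] rows needed 1 q [-0.6   0.74  1.47 -0.    0.93 -1.4 ]
[[0, 0, 0.21]]
[[0.0028, -0.0004, 0.0196]]
```

Emit:
move_arm --turn '[[0, 0.4, 0.2], [0, 0, 0], [0, 0, 0], [0, 0, 0]]' --delta_pos '[[0.003, 0, 0.012], [0.0005, 0, 0.008], [0, 0, 0], [0, 0, 0]]' --jaw '[0.05, 0.05, 0.05, 0.05]'

```text
t: 10.48
position: [0.5628, -0.3145, 0.0179]
tcp_rot: [0.38, 0.925, 0.0, 0.001]
force: [0.7, -0.0, 1.1]
gripper_width: 0.05
```

```bash
python3 plan.py 0.562 -0.3145 0.017 135.3 0.03; python3 wpic.py w7
```

```text
pos [ 0.5628 -0.3145  0.0179] ang 135.31 tilt [ 0.0018  0.     -1.    ] rows needed 1 q [-0.6   0.77  1.48  0.    0.89 -1.39]
[[0, 0, 0.01]]
[[0.0006, -0.0005, 0.0009]]
```

View pics/w7.png

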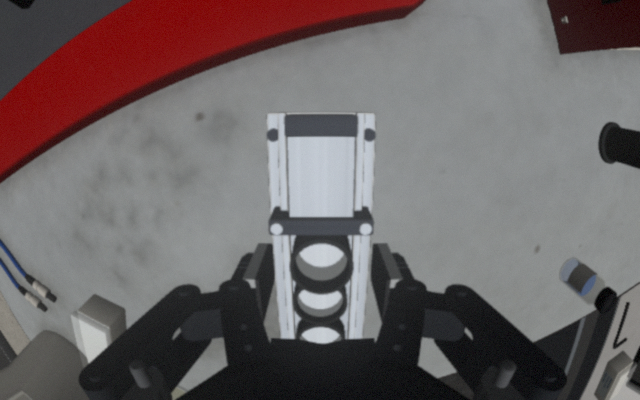

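Emit:
move_arm --turn '[[0, 0, 0], [0, 0, 0], [0, 0, 0], [0, 0, 0], [0, 0, 0]]' --delta_pos '[[0.0005, 0, 0.001], [0, 0, 0], [0, 0, 0], [0, 0, 0], [0, 0, 0]]' --jaw '[0.035, 0.025, 0.02, 0.02, 0.02]' --newtons 35

```text
t: 10.95
position: [0.5626, -0.3142, 0.0175]
tcp_rot: [0.38, 0.925, 0.0, 0.001]
force: [0.0, -0.3, -1.2]
gripper_width: 0.0286
```

```bash
python3 st.py
```

```text
t 10.95 p [ 0.5626 -0.3142  0.0175] ang 135.31 tilt [ 0.0022 -0.0002] F [ 0.  -0.3 -1.2] M [-0.001 -0.005  0.01 ] w 0.0286 q [-0.6   0.77  1.48  0.    0.89 -1.39]
```

Emit:
move_arm --turn '[[0, 0, 0], [0, 0, 0], [0, 0, 0], [0, 0, 0], [0, 0, 0]]' --delta_pos '[[0, 0, -0.015], [0, 0, -0.025], [0, 0, -0.03], [0, 0, -0.03], [0, 0, 0]]' --jaw '[0.02, 0.02, 0.02, 0.02, 0.02]'

```text
t: 11.37
position: [0.5628, -0.3148, 0.1202]
tcp_rot: [0.38, 0.925, 0.0, 0.001]
force: [1.5, 0.0, 0.3]
gripper_width: 0.0285
```

```bash
python3 plan.py 0.43 -0.02 0.31 120 0.03; python3 wpic.py w8
```

```text
pos [ 0.5628 -0.3148  0.1202] ang 135.31 tilt [ 1.9e-03 -3.0e-04 -1.0e+00] rows needed 13 q [-0.6   0.64  1.41  0.    1.09 -1.39]
[[0, 0, 1.18], [0, 0, 1.18], [0, 0, 1.18], [0, 0, 1.18], [0, 0, 1.18], [0, 0, 1.18], [0, 0, 1.18], [0, 0, 1.18], [0, 0, 1.18], [0, 0, 1.18], [0, 0, 1.18], [0, 0, 1.18]]
[[0.0232, 0.0089, -0.0146], [0.0234, 0.0085, -0.0146], [0.0236, 0.008, -0.0146], [0.0237, 0.0075, -0.0146], [0.0239, 0.007, -0.0146], [0.024, 0.0065, -0.0146], [0.0241, 0.006, -0.0146], [0.0243, 0.0055, -0.0146], [0.0244, 0.005, -0.0146], [0.0245, 0.0045, -0.0146], [0.0245, 0.004, -0.0146], [0.0246, 0.0035, -0.0146]]
```

View pics/w8.png

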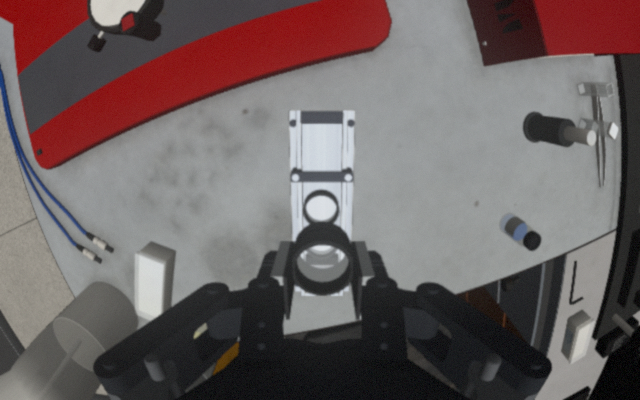

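Emit:
move_arm --turn '[[0, 0, -1], [0, 0, -1], [0, 0, -1], [0, 0, -1], [0, 0, -1], [0, 0, -1], [0, 0, -1], [0, 0, -1], [0, 0, -1], [0, 0, -1], [0, 0, -1], [0, 0, -1]]' --delta_pos '[[0.01, 0.005, -0.03], [0.02, 0.009, -0.03], [0.024, 0.01, -0.03], [0.025, 0.011, -0.03], [0.025, 0.0115, -0.025], [0.025, 0.012, -0.02], [0.025, 0.0125, -0.015], [0.025, 0.013, -0.01], [0.025, 0.0135, -0.005], [0.025, 0.014, 0], [0.025, 0.0145, 0], [0.025, 0.015, 0]]' --jaw '[0.02, 0.02, 0.02, 0.02, 0.02, 0.02, 0.02, 0.02, 0.02, 0.02, 0.02, 0.02]'

```text
t: 12.42
position: [0.4253, -0.0222, 0.3129]
tcp_rot: [0.28, 0.96, 0.002, -0.004]
force: [-0.3, 0.8, 0.2]
gripper_width: 0.0285
```

```bash
python3 plan.py 0.455 0.19 0.31 157 0.03;python3 st.py
```

```text
pos [ 0.4253 -0.0222  0.3129] ang 147.48 tilt [-0.0074  0.0058 -1.    ] rows needed 8 q [-0.2   0.13  1.67  0.    1.35 -1.2 ]
[[0, 0, -1.19], [0, 0, -1.19], [0, 0, -1.19], [0, 0, -1.19], [0, 0, -1.19], [0, 0, -1.19], [0, 0, -1.19], [0, 0, -1.19]]
[[0.0111, 0.0244, 0.0004], [0.0106, 0.0246, 0.0004], [0.0101, 0.0248, 0.0004], [0.0096, 0.025, 0.0004], [0.0091, 0.0252, 0.0004], [0.0085, 0.0254, 0.0004], [0.008, 0.0256, 0.0004], [0.0075, 0.0257, 0.0004]]
t 12.42 p [ 0.4253 -0.0222  0.3129] ang 147.48 tilt [-0.0074  0.0058] F [-0.3  0.8  0.2] M [ 0.036 -0.018  0.036] w 0.0285 q [-0.2   0.13  1.67  0.    1.35 -1.2 ]
```

Emit:
move_arm --turn '[[0, 0, -1.2], [0, 0, -1.2], [0, 0, -1.2], [0, 0, -1.2], [0, 0, -1.2], [0, 0, -1.2], [0, 0, -1.2], [0, 0, -1.2], [0, -0.4, 0], [0, 0, 0]]' --delta_pos '[[0.011, 0.0245, 0], [0.0105, 0.0245, 0], [0.01, 0.025, 0], [0.0095, 0.025, 0], [0.009, 0.025, 0.01], [0.0085, 0.0255, 0.02], [0.008, 0.0255, 0.03], [0.0075, 0.024, 0.03], [0, 0, 0.02], [0, 0, 0]]' --jaw '[0.02, 0.02, 0.02, 0.02, 0.02, 0.02, 0.02, 0.02, 0.02, 0.02]'

```text
t: 13.25
position: [0.4478, 0.204, 0.1938]
tcp_rot: [0.192, 0.981, 0.001, -0.002]
force: [-0.5, 0.5, -1.1]
gripper_width: 0.0285
```

```bash
python3 st.py;python3 wpic.py w9
```

```text
t 13.25 p [0.4478 0.204  0.1938] ang 157.82 tilt [-0.0044  0.0032] F [-0.5  0.5 -1.1] M [-0.015  0.02  -0.015] w 0.0285 q [ 0.3   0.36  1.71  0.    1.08 -0.88]
```

View pics/w9.png

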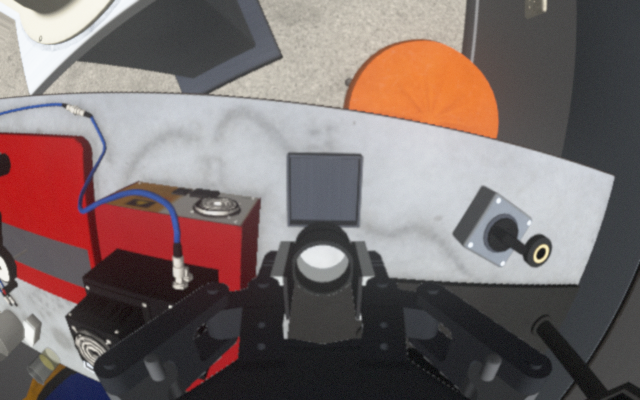

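```bash
python3 - <<'E'
from h import *
c=dict(np.load("w9.npz"))
W=lambda p,z:wpix(c,c["pos"],c["quat"],p,z)
S=[W(p,.02) for p in [(288,153),(362,153),(360,225),(289,226)]]
print(np.round(S,4),np.mean(S,0))
for a,b in ((0,1),(1,2),(2,3),(3,0)):
    d=S[a]-S[b]; print(np.degrees(np.arctan2(d[1],d[0]))%90,np.linalg.norm(d))
E
python3 plan.py 0.461 0.2025 0.06 157 0.03
```

```text
[[0.4087 0.1817 0.02  ]
 [0.4375 0.2526 0.02  ]
 [0.5116 0.223  0.02  ]
 [0.483  0.15   0.02  ]] [0.46018394 0.20181351 0.02      ]
67.86753772726912 0.07657595424304253
68.21269304633353 0.07973747578450106
68.63134744902153 0.07841731927664662
66.90723841212854 0.08079272634877044
pos [0.4484 0.204  0.1954] ang 157.79 tilt [-0.0036  0.0039 -1.    ] rows needed 5 q [ 0.3   0.35  1.71  0.01  1.08 -0.88]
[[0, 0, 0.16], [0, 0, 0.16], [0, 0, 0.16], [0, 0, 0.16], [0, 0, 0.16]]
[[-0.0024, 0.0007, 0.0271], [-0.0024, 0.0007, 0.0271], [-0.0024, 0.0007, 0.0271], [-0.0024, 0.0007, 0.0271], [-0.0024, 0.0007, 0.0271]]
```

Emit:
move_arm --turn '[[0, -0.1, 0], [0, 0, 0], [0, 0, 0], [0, 0, 0], [0, 0, 0], [0, 0, 0]]' --delta_pos '[[-0.003, 0.0005, 0.027], [-0.003, 0.0005, 0.027], [-0.0025, 0.0005, 0.027], [-0.002, 0.0005, 0.025], [0, 0, 0.02], [0, 0, 0]]' --jaw '[0.02, 0.02, 0.02, 0.02, 0.02, 0.02]'

```text
t: 13.8
position: [0.4652, 0.2005, 0.0721]
tcp_rot: [0.195, 0.981, 0.004, 0.003]
force: [-1.7, -0.2, -1.6]
gripper_width: 0.0285
```

```bash
python3 st.py;python3 plan.py 0.460 0.202 0.0135 158 0.03
```

```text
t 13.8 p [0.4652 0.2005 0.0721] ang 157.53 tilt [0.0078 0.0064] F [-1.7 -0.2 -1.6] M [-0.063  0.085 -0.047] w 0.0285 q [ 0.29  0.55  1.81  0.01  0.77 -0.9 ]
pos [0.4652 0.2005 0.0721] ang 157.53 tilt [ 0.0078  0.0064 -0.9999] rows needed 2 q [ 0.29  0.55  1.81  0.01  0.77 -0.9 ]
[[0, 0, -0.23], [0, 0, -0.23]]
[[0.0027, -0.0003, 0.0293], [0.0027, -0.0003, 0.0293]]
```

Emit:
move_arm --turn '[[0.5, 0.3, -0.4], [0.1, 0.2, 0], [0, 0, 0], [0, 0, 0]]' --delta_pos '[[0.004, 0, 0.015], [0.0025, 0, 0.013], [0, 0, 0.005], [0, 0, 0]]' --jaw '[0.02, 0.02, 0.02, 0.02]'

```text
t: 14.13
position: [0.4633, 0.2018, 0.0437]
tcp_rot: [0.193, 0.981, 0.001, -0.0]
force: [-1.0, -0.5, -1.5]
gripper_width: 0.0283
```

```bash
python3 st.py;python3 plan.py 0.460 0.202 0.0135 158 0.03
```

```text
t 14.13 p [0.4633 0.2018 0.0437] ang 157.73 tilt [0.0001 0.0012] F [-1.  -0.5 -1.5] M [ 0.021 -0.02  -0.007] w 0.0283 q [ 0.29  0.61  1.82  0.    0.71 -0.89]
pos [0.4633 0.2018 0.0437] ang 157.73 tilt [ 1.0e-04  1.2e-03 -1.0e+00] rows needed 2 q [ 0.29  0.61  1.82  0.    0.71 -0.89]
[[0, 0, -0.13], [0, 0, -0.13]]
[[0.0015, -0.0005, 0.0151], [0.0015, -0.0005, 0.0151]]
```

Emit:
move_arm --turn '[[0, 0.2, -0.2], [0, 0, 0], [0, 0, 0], [0, 0, 0]]' --delta_pos '[[0.003, 0, 0.013], [0.0015, 0, 0.012], [0, 0, 0.003], [0, 0, 0]]' --jaw '[0.02, 0.02, 0.02, 0.02]'

```text
t: 14.47
position: [0.4634, 0.2036, 0.0211]
tcp_rot: [0.192, 0.981, 0.003, 0.002]
force: [0.5, -0.3, 0.1]
gripper_width: 0.0283
```

```bash
python3 st.py
```

```text
t 14.47 p [0.4634 0.2036 0.0211] ang 157.84 tilt [0.0046 0.005 ] F [ 0.5 -0.3  0.1] M [ 0.065 -0.022 -0.036] w 0.0283 q [ 0.29  0.65  1.84  0.01  0.65 -0.89]
```

Emit:
move_arm --turn '[[0.4, 0.2, 0], [0, 0, 0], [0, 0, 0], [0, 0, 0]]' --delta_pos '[[0.0025, -0.0028, 0.004], [0, 0, 0.003], [0, 0, 0.002], [0, 0, 0]]' --jaw '[0.02, 0.02, 0.02, 0.02]'

```text
t: 14.8
position: [0.4618, 0.2019, 0.0146]
tcp_rot: [0.192, 0.981, 0.0, 0.001]
force: [0.1, 0.4, -1.1]
gripper_width: 0.0279
```

```bash
python3 st.py
```

```text
t 14.8 p [0.4618 0.2019 0.0146] ang 157.81 tilt [0.0023 0.0004] F [ 0.1  0.4 -1.1] M [-0.019  0.065  0.016] w 0.0279 q [ 0.29  0.66  1.84 -0.    0.64 -0.89]
```

Emit:
move_arm --turn '[[0, 0.1, 0], [0, 0, 0], [0, 0, 0]]' --delta_pos '[[0.001, 0, 0.002], [0, 0, 0.001], [0, 0, 0]]' --jaw '[0.02, 0.02, 0.02]'

```text
t: 15.05
position: [0.4609, 0.2024, 0.0122]
tcp_rot: [0.192, 0.981, 0.001, 0.0]
force: [-0.1, -0.3, 1.5]
gripper_width: 0.0284
```

```bash
python3 st.py;python3 wpic.py w10
```

```text
t 15.05 p [0.4609 0.2024 0.0122] ang 157.81 tilt [0.001  0.0014] F [-0.1 -0.3  1.5] M [-0.143 -0.002  0.054] w 0.0284 q [ 0.29  0.66  1.85  0.    0.63 -0.89]
```

View pics/w10.png

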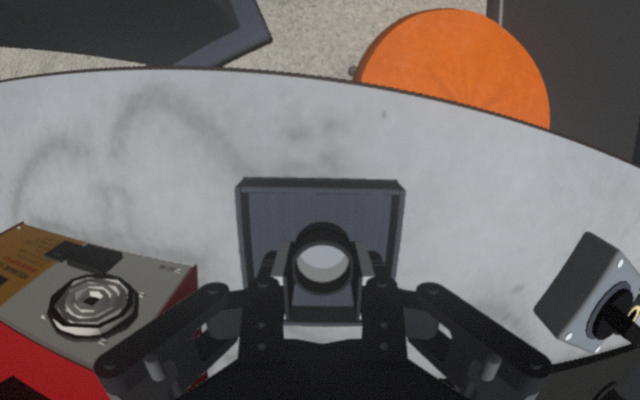

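Emit:
move_arm --turn '[[0, 0, 0], [0, 0, 0], [0, 0, 0]]' --delta_pos '[[0, 0, 0.001], [0, 0, 0.001], [0, 0, 0]]' --jaw '[0.02, 0.02, 0.02]'

```text
t: 15.35
position: [0.4612, 0.2025, 0.012]
tcp_rot: [0.192, 0.981, 0.001, 0.001]
force: [0.5, 0.3, -0.6]
gripper_width: 0.028
```

```bash
python3 st.py
```

```text
t 15.35 p [0.4612 0.2025 0.012 ] ang 157.82 tilt [0.0025 0.0017] F [ 0.5  0.3 -0.6] M [0.013 0.034 0.014] w 0.028 q [ 0.29  0.66  1.85  0.    0.63 -0.89]
```

Emit:
move_arm --turn '[[0, 0, 0], [0, 0, 0], [0, 0, 0]]' --delta_pos '[[0, 0, 0.0015], [0, 0, 0], [0, 0, 0]]' --jaw '[0.02, 0.02, 0.02]'

```text
t: 15.6
position: [0.4617, 0.2026, 0.0113]
tcp_rot: [0.192, 0.981, 0.001, 0.002]
force: [0.1, -0.7, -0.5]
gripper_width: 0.0283
```

```bash
python3 st.py
```

```text
t 15.6 p [0.4617 0.2026 0.0113] ang 157.83 tilt [0.0041 0.0022] F [ 0.1 -0.7 -0.5] M [-0.006  0.033  0.059] w 0.0283 q [ 0.29  0.66  1.85  0.    0.63 -0.89]
```

Emit:
move_arm --turn '[[0, 0.2, 0], [0, 0, 0], [0, 0, 0]]' --delta_pos '[[0.001, 0, 0.0015], [0, 0, 0.001], [0, 0, 0]]' --jaw '[0.02, 0.02, 0.02]'

```text
t: 15.85
position: [0.4614, 0.2032, 0.0098]
tcp_rot: [0.192, 0.981, 0.002, 0.001]
force: [-0.4, -0.8, 0.4]
gripper_width: 0.0284
```

```bash
python3 st.py
```

```text
t 15.85 p [0.4614 0.2032 0.0098] ang 157.84 tilt [0.0024 0.0041] F [-0.4 -0.8  0.4] M [0.016 0.031 0.01 ] w 0.0284 q [ 0.29  0.67  1.85  0.01  0.62 -0.89]
```

Emit:
move_arm --turn '[[0.2, 0.1, 0], [0, 0, 0], [0, 0, 0]]' --delta_pos '[[0.0005, -0.001, 0.0015], [0, 0, 0.001], [0, 0, 0]]' --jaw '[0.02, 0.02, 0.02]'

```text
t: 16.1
position: [0.4617, 0.203, 0.0087]
tcp_rot: [0.192, 0.981, 0.001, 0.001]
force: [-0.3, -0.7, -0.2]
gripper_width: 0.0285
```

```bash
python3 st.py; python3 wpic.py w11; python3 - <<'E'
import cv2
a=cv2.imread("pics/w11.png");cv2.imwrite("pics/w11z.png",cv2.resize(a[170:340,220:420],None,fx=3.5,fy=3.5,interpolation=cv2.INTER_CUBIC))
E
```

```text
t 16.1 p [0.4617 0.203  0.0087] ang 157.85 tilt [0.0023 0.0026] F [-0.3 -0.7 -0.2] M [-0.026 -0.015 -0.027] w 0.0285 q [ 0.29  0.67  1.85  0.    0.62 -0.89]
```

View pics/w11z.png

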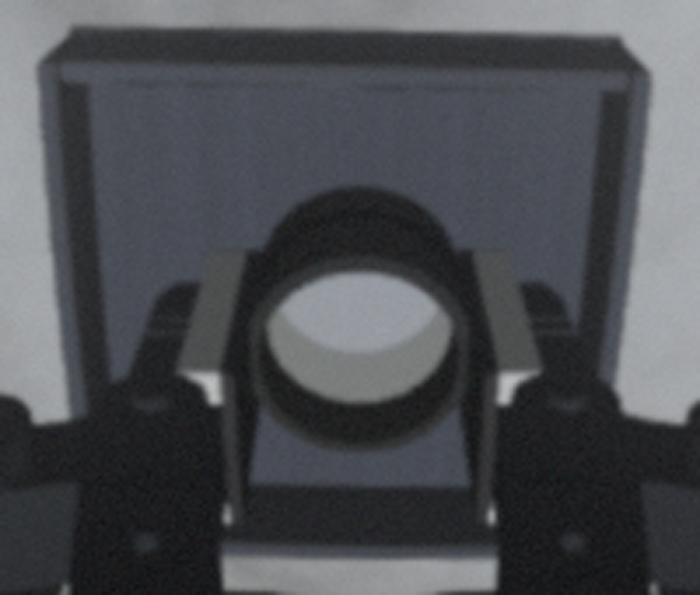

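```bash
python3 - <<'E'
from h import *
c=dict(np.load("w11.npz"));Y=lambda p:uz(p,3.5,220,170)
Rm=R.from_quat(c["quat"]).as_matrix()
for name,p in (("bottom front edge",(358,187)),("top rim near edge (tool -x)",(358,452))):
    for z in (.0,.003,.006,.01,.022,.028,.034):
        q=wpix(c,c["pos"],c["quat"],Y(p),z)-c["pos"]; print(name,z,(Rm.T@q).round(4))
E
```

```text
bottom front edge 0.0 [ 0.0145 -0.0006  0.0087]
bottom front edge 0.003 [ 0.0157 -0.0006  0.0057]
bottom front edge 0.006 [ 0.0168 -0.0006  0.0027]
bottom front edge 0.01 [ 0.0184 -0.0006 -0.0013]
bottom front edge 0.022 [ 0.0231 -0.0006 -0.0133]
bottom front edge 0.028 [ 0.0255 -0.0006 -0.0193]
bottom front edge 0.034 [ 0.0279 -0.0006 -0.0253]
top rim near edge (tool -x) 0.0 [-0.0339 -0.0006  0.0088]
top rim near edge (tool -x) 0.003 [-0.0318 -0.0006  0.0058]
top rim near edge (tool -x) 0.006 [-0.0297 -0.0006  0.0028]
top rim near edge (tool -x) 0.01 [-0.0268 -0.0006 -0.0013]
top rim near edge (tool -x) 0.022 [-0.0182 -0.0006 -0.0133]
top rim near edge (tool -x) 0.028 [-0.014  -0.0006 -0.0193]
top rim near edge (tool -x) 0.034 [-0.0097 -0.0006 -0.0253]
```

Emit:
move_arm --turn '[[0.1, 0.1, 0], [0, 0, 0], [0, 0, 0]]' --delta_pos '[[0.0005, -0.0005, 0.0015], [0, 0, 0.0005], [0, 0, 0]]' --jaw '[0.02, 0.02, 0.02]'

```text
t: 16.4
position: [0.4619, 0.203, 0.0078]
tcp_rot: [0.192, 0.981, 0.001, 0.001]
force: [-0.0, -0.2, 1.1]
gripper_width: 0.0283
```

```bash
python3 st.py
```

```text
t 16.4 p [0.4619 0.203  0.0078] ang 157.86 tilt [0.002  0.0024] F [-0.  -0.2  1.1] M [-0.089 -0.027 -0.02 ] w 0.0283 q [ 0.29  0.67  1.85  0.    0.62 -0.89]
```

Emit:
move_arm --turn '[[0.1, 0.1, 0], [0, 0, 0], [0, 0, 0]]' --delta_pos '[[0.0005, -0.0005, 0.0015], [0, 0, 0.0005], [0, 0, 0]]' --jaw '[0.02, 0.02, 0.02]'

```text
t: 16.65
position: [0.4621, 0.203, 0.0069]
tcp_rot: [0.192, 0.981, 0.001, 0.001]
force: [0.1, -0.5, 2.0]
gripper_width: 0.0284
```

```bash
python3 st.py
```

```text
t 16.65 p [0.4621 0.203  0.0069] ang 157.86 tilt [0.0017 0.002 ] F [ 0.1 -0.5  2. ] M [-0.163 -0.005  0.024] w 0.0284 q [ 0.29  0.67  1.85  0.    0.62 -0.89]
```

Emit:
move_arm --turn '[[0, 0, 0], [0, 0, 0]]' --delta_pos '[[0.0005, -0.0005, 0.0015], [0, 0, 0]]' --jaw '[0.02, 0.02]'

```text
t: 16.82
position: [0.4623, 0.203, 0.0061]
tcp_rot: [0.192, 0.981, 0.002, 0.002]
force: [-0.0, -0.8, 0.1]
gripper_width: 0.0284
```

```bash
python3 st.py; python3 wpic.py w12; python3 - <<'E'
import cv2
a=cv2.imread("pics/w12.png");cv2.imwrite("pics/w12z.png",cv2.resize(a[170:340,220:420],None,fx=3.5,fy=3.5,interpolation=cv2.INTER_CUBIC))
E
```

```text
t 16.82 p [0.4623 0.203  0.0061] ang 157.87 tilt [0.0037 0.0027] F [-0.  -0.8  0.1] M [0.013 0.058 0.035] w 0.0284 q [ 0.29  0.67  1.85  0.    0.62 -0.89]
```

View pics/w12z.png

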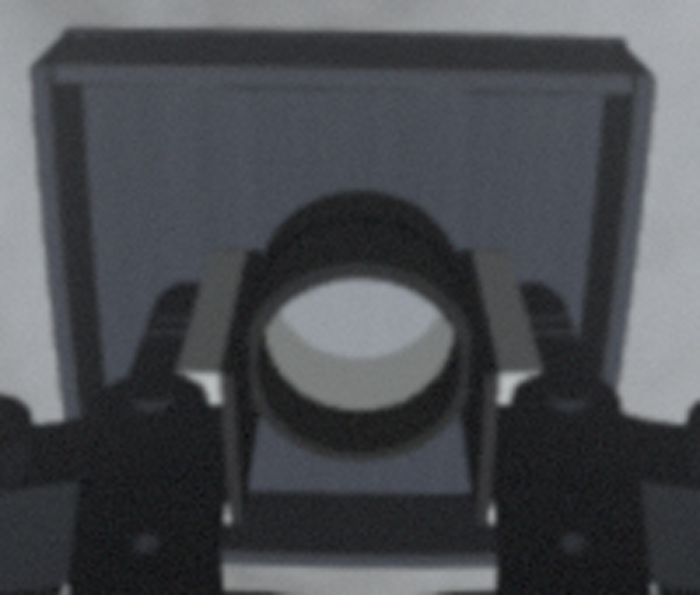

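Emit:
move_arm --turn '[[0, 0, 0], [0, 0, 0], [0, 0, 0], [0, 0, 0]]' --delta_pos '[[0, 0, 0], [0, 0, 0], [0, 0, 0], [0, 0, 0]]' --jaw '[0.034, 0.037, 0.037, 0.037]'

```text
t: 17.2
position: [0.462, 0.203, 0.0054]
tcp_rot: [0.192, 0.981, 0.001, 0.001]
force: [-0.3, 0.3, 0.5]
gripper_width: 0.037
```

```bash
python3 st.py; python3 wpic.py w13; python3 - <<'E'
import cv2
a=cv2.imread("pics/w13.png");cv2.imwrite("pics/w13z.png",cv2.resize(a[170:340,220:420],None,fx=3.5,fy=3.5,interpolation=cv2.INTER_CUBIC))
E
```

```text
t 17.2 p [0.462  0.203  0.0054] ang 157.87 tilt [0.0025 0.0025] F [-0.3  0.3  0.5] M [-0.079  0.013 -0.001] w 0.037 q [ 0.29  0.68  1.85  0.    0.62 -0.89]
```

View pics/w13z.png

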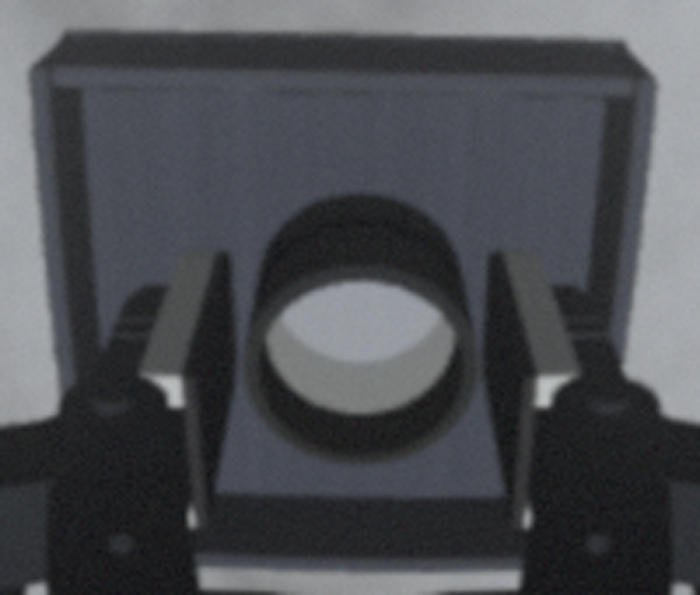

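Tube stands free inside the tray between the open pads (rim centre near pixel (322,275) in the full frame). Lift straight up.

Emit:
move_arm --turn '[[0, 0, 0], [0, 0, 0], [0, 0, 0], [0, 0, 0], [0, 0, 0], [0, 0, 0]]' --delta_pos '[[0, 0, -0.015], [0, 0, -0.025], [0, 0, -0.03], [0, 0, -0.03], [0, 0, -0.03], [0, 0, 0]]' --jaw '[0.037, 0.037, 0.037, 0.037, 0.04, 0.04]'

```text
t: 17.75
position: [0.46, 0.2022, 0.1387]
tcp_rot: [0.192, 0.981, -0.0, -0.002]
force: [1.5, 0.4, 2.1]
gripper_width: 0.0399
```

```bash
python3 st.py; python3 wpic.py w14; python3 - <<'E'
from cell import env
import cv2,numpy as np
for n in ("scene","top"):
    c=env.read_camera(n);cv2.imwrite(f"pics/{n}1.png",c["pixels"][:,:,::-1])
a=cv2.imread("pics/scene1.png")
A=cv2.resize(a[120:180,330:380],None,fx=7,fy=7,interpolation=cv2.INTER_CUBIC)
b=cv2.imread("pics/top1.png");B=cv2.resize(b[170:230,380:440],None,fx=7,fy=7,interpolation=cv2.INTER_CUBIC)
cv2.imwrite("pics/m1.png",np.hstack([A,B]))
E
```

```text
t 17.75 p [0.46   0.2022 0.1387] ang 157.86 tilt [-0.0039  0.0006] F [1.5 0.4 2.1] M [ 0.062 -0.04   0.053] w 0.0399 q [ 0.29  0.45  1.75  0.    0.95 -0.89]
```

View pics/w14.png

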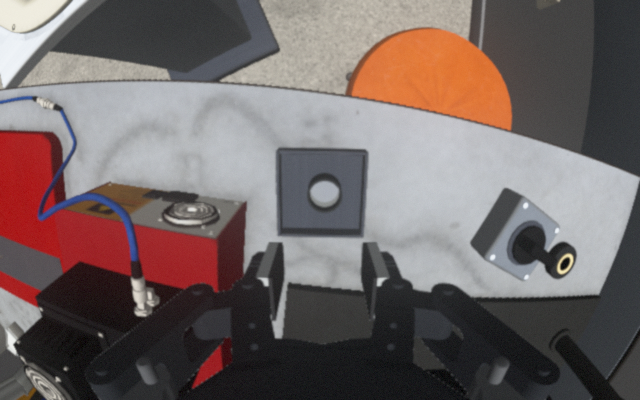

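View pics/m1.png

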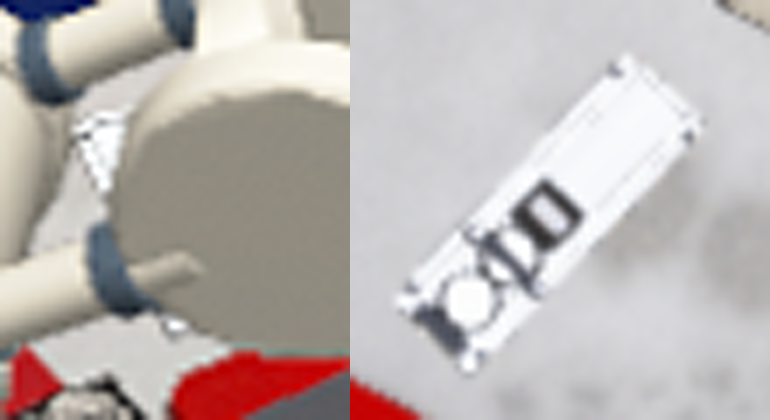

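```bash
python3 plan.py 0.580 0.3765 0.14 220.3 0.03
```

```text
pos [0.4578 0.2015 0.134 ] ang 157.85 tilt [-0.0098 -0.0011 -1.    ] rows needed 9 q [ 0.29  0.45  1.76  0.    0.94 -0.89]
[[0, 0, -6.94], [0, 0, -6.94], [0, 0, -6.94], [0, 0, -6.94], [0, 0, -6.94], [0, 0, -6.94], [0, 0, -6.94], [0, 0, -6.94], [0, 0, -6.94]]
[[-0.0052, 0.0231, -0.0007], [-0.008, 0.0223, -0.0007], [-0.0106, 0.0212, -0.0007], [-0.0131, 0.0198, -0.0007], [-0.0154, 0.018, -0.0007], [-0.0175, 0.016, -0.0007], [-0.0193, 0.0138, -0.0007], [-0.0208, 0.0114, -0.0007], [-0.022, 0.0088, -0.0007]]
```

Emit:
move_arm --turn '[[0, 0, -7], [0, 0, -7], [0, 0, -7], [0, 0, -7], [0, 0, -7], [0, 0, -7], [0, 0, -7], [0, 0, -7], [0, 0, -6], [0, 0, 0]]' --delta_pos '[[-0.005, 0.023, -0.002], [-0.008, 0.0225, -0.002], [-0.0105, 0.021, -0.002], [-0.013, 0.02, -0.002], [-0.0155, 0.018, -0.002], [-0.0175, 0.016, -0.002], [-0.0195, 0.014, -0.002], [-0.021, 0.0115, 0], [-0.022, 0.009, 0], [0, 0, 0]]' --jaw '[0.045, 0.045, 0.045, 0.045, 0.045, 0.045, 0.045, 0.045, 0.045, 0.045]'

```text
t: 18.73
position: [0.5738, 0.3831, 0.1265]
tcp_rot: [-0.357, 0.934, 0.001, -0.019]
force: [-0.3, 0.6, -0.2]
gripper_width: 0.045
```

```bash
python3 plan.py 0.580 0.3765 0.055 220.3 0.03; python3 wpic.py w15; python3 - <<'E'
import cv2
a=cv2.imread("pics/w15.png");cv2.imwrite("pics/w15z.png",cv2.convertScaleAbs(cv2.resize(a[140:270,250:390],None,fx=4,fy=4,interpolation=cv2.INTER_CUBIC),alpha=1.8,beta=20))
E
```

```text
pos [0.5738 0.3831 0.1265] ang -138.16 tilt [-0.035  -0.0122 -0.9993] rows needed 3 q [ 0.5   0.7   1.25  0.01  1.23 -1.8 ]
[[0, 0, 0.51], [0, 0, 0.51], [0, 0, 0.51]]
[[-0.0001, -0.003, 0.0238], [-0.0001, -0.003, 0.0238], [-0.0001, -0.003, 0.0238]]
```

View pics/w15.png

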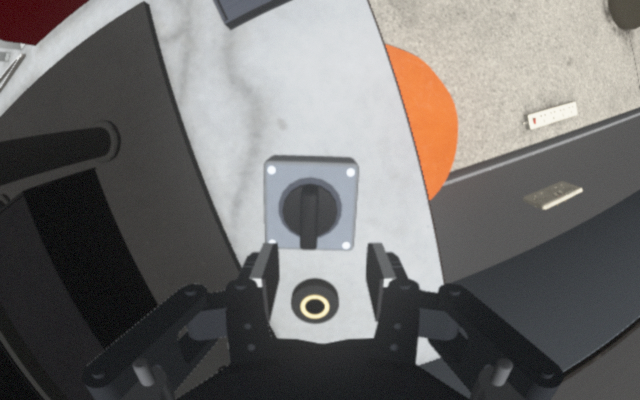

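View pics/w15z.png

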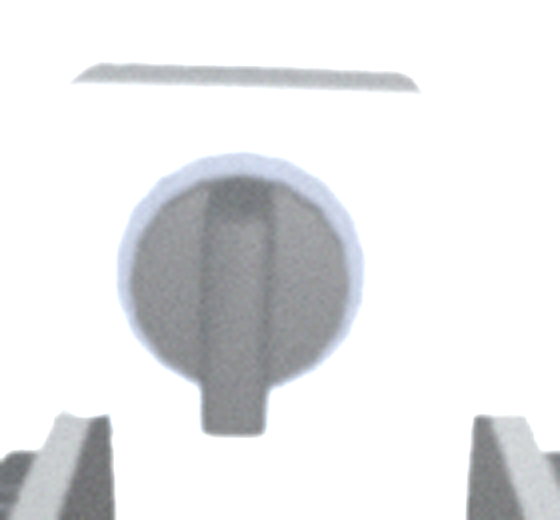

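```bash
python3 - <<'E'
from h import *
c=dict(np.load("w15.npz"));Z=lambda p:uz(p,4,250,140)
L=[wpix(c,c["pos"],c["quat"],Z(p),.074) for p in [(207,220),(203,430),(272,220),(266,430)]]
for a,b in ((0,1),(2,3)):
    d=L[a]-L[b]; print(np.degrees(np.arctan2(d[1],d[0]))%360,np.linalg.norm(d))
print(np.mean(L,0))
E
```

```text
219.58788230357777 0.03773382423101587
219.983595166044 0.03769658144770207
[0.57924835 0.37560719 0.074     ]
```

Emit:
move_arm --turn '[[0.8, -1.9, 0.9], [0, 0, 0.7], [0, 0, 0]]' --delta_pos '[[0, -0.009, 0.015], [0, 0, 0.015], [0, 0, 0]]' --jaw '[0.04, 0.035, 0.035]'

```text
t: 19.03
position: [0.5758, 0.3728, 0.0904]
tcp_rot: [-0.339, 0.941, -0.001, -0.004]
force: [-0.8, 0.5, -0.7]
gripper_width: 0.0349
```

```bash
python3 plan.py 0.580 0.3765 0.055 220.3 0.03
```

```text
pos [0.5758 0.3728 0.0904] ang -140.36 tilt [-0.0065 -0.005  -1.    ] rows needed 2 q [ 0.49  0.72  1.31 -0.    1.11 -1.77]
[[0, 0, -0.33], [0, 0, -0.33]]
[[-0.0028, 0.0001, 0.0177], [-0.0028, 0.0001, 0.0177]]
```

Emit:
move_arm --turn '[[0, -0.4, 0], [0, 0, 0], [0, 0, 0], [0, 0, 0]]' --delta_pos '[[-0.004, 0, 0.013], [-0.001, 0, 0.013], [0, 0, 0.007], [0, 0, 0]]' --jaw '[0.035, 0.035, 0.035, 0.035]'

```text
t: 19.37
position: [0.5771, 0.3732, 0.0537]
tcp_rot: [-0.337, 0.941, -0.001, -0.004]
force: [-0.3, -0.7, -0.1]
gripper_width: 0.035
```

```bash
python3 plan.py 0.580 0.3765 0.055 219.8 0.03
```

```text
pos [0.5771 0.3732 0.0537] ang -140.59 tilt [-0.0068 -0.0038 -1.    ] rows needed 1 q [ 0.49  0.77  1.33 -0.    1.05 -1.77]
[[0, 0, -0.39]]
[[-0.0043, 0.0007, -0.0013]]
```

Emit:
move_arm --turn '[[0, -0.5, -0.4], [0, 0, 0], [0, 0, 0]]' --delta_pos '[[-0.0045, 0.0005, -0.001], [0, 0, 0], [0, 0, 0]]' --jaw '[0.035, 0.035, 0.035]'

```text
t: 19.62
position: [0.5804, 0.3764, 0.0552]
tcp_rot: [-0.341, 0.94, 0.001, 0.0]
force: [0.3, 0.3, 0.9]
gripper_width: 0.0348
```

```bash
python3 plan.py 0.580 0.3765 0.055 219.8 0.03
```

```text
pos [0.5804 0.3764 0.0552] ang -140.18 tilt [-2.0e-04  1.9e-03 -1.0e+00] rows needed 1 q [ 0.49  0.77  1.33  0.    1.05 -1.78]
[[0, 0, 0.02]]
[[0.0003, 0.0003, 0.0002]]
```

Emit:
move_arm --turn '[[0, 0, 0], [0, 0, 0], [0, 0, 0], [0, 0, 0], [0, 0, 0]]' --delta_pos '[[0, 0, 0], [0, 0, 0], [0, 0, 0], [0, 0, 0], [0, 0, 0]]' --jaw '[0.02, 0.01, 0.005, 0.005, 0.005]' --newtons 40

```text
t: 20.03
position: [0.5805, 0.3774, 0.0567]
tcp_rot: [-0.341, 0.94, 0.001, 0.001]
force: [0.9, 0.7, -4.2]
gripper_width: 0.011
```

```bash
python3 st.py
```

```text
t 20.03 p [0.5805 0.3774 0.0567] ang -140.16 tilt [0.0012 0.0034] F [ 0.9  0.7 -4.2] M [ 0.035 -0.276 -0.02 ] w 0.011 q [ 0.49  0.77  1.33  0.    1.05 -1.78]
```

Emit:
move_arm --turn '[[0, 0, 5], [0, 0, 5], [0, 0, 5], [0, 0, 5], [0, 0, 5], [0, 0, 5], [0, 0, 5], [0, 0, 5], [0, 0, 5], [0, 0, 5]]' --delta_pos '[[0, 0, 0], [0, 0, 0], [0, 0, 0], [0, 0, 0], [0, 0, 0], [0, 0, 0], [0, 0, 0], [0, 0, 0], [0, 0, 0], [0, 0, 0]]' --jaw '[0.005, 0.005, 0.005, 0.005, 0.005, 0.005, 0.005, 0.005, 0.005, 0.005]'

```text
t: 20.87
position: [0.5806, 0.3764, 0.0566]
tcp_rot: [0.107, 0.994, 0.001, 0.0]
force: [0.5, 1.1, -3.4]
gripper_width: 0.0111
```

```bash
python3 st.py
```

```text
t 20.87 p [0.5806 0.3764 0.0566] ang 167.73 tilt [0.001  0.0017] F [ 0.5  1.1 -3.4] M [-0.001  0.08   0.131] w 0.0111 q [ 0.49  0.77  1.33  0.    1.05 -0.87]
```

Turned 52.1°; 15.4° remain to 67.5°.

Emit:
move_arm --turn '[[0, 0, 5], [0, 0, 5], [0, 0, 4.5], [0, 0, 0]]' --delta_pos '[[0, 0, 0], [0, 0, 0], [0, 0, 0], [0, 0, 0]]' --jaw '[0.005, 0.005, 0.005, 0.005]'

```text
t: 21.2
position: [0.5805, 0.3762, 0.0567]
tcp_rot: [0.24, 0.971, 0.001, 0.0]
force: [-0.1, 2.0, -3.7]
gripper_width: 0.0109
```

```bash
python3 st.py
```

```text
t 21.2 p [0.5805 0.3762 0.0567] ang 152.19 tilt [0.0006 0.0012] F [-0.1  2.  -3.7] M [ 0.202 -0.011 -0.039] w 0.0109 q [ 0.49  0.77  1.33  0.    1.05 -0.6 ]
```

Emit:
move_arm --turn '[[0, 0, 0], [0, 0, 0], [0, 0, 0], [0, 0, 0], [0, 0, 0], [0, 0, 0], [0, 0, 0], [0, 0, 0]]' --delta_pos '[[0, 0, 0], [0, 0, 0], [0, 0, 0], [0, 0, -0.015], [0, 0, -0.03], [0, 0, -0.03], [0, 0, -0.03], [0, 0, 0]]' --jaw '[0.03, 0.04, 0.04, 0.04, 0.05, 0.05, 0.05, 0.05]'

```text
t: 21.87
position: [0.5802, 0.3751, 0.1652]
tcp_rot: [0.233, 0.973, -0.001, -0.001]
force: [1.1, 1.2, 0.7]
gripper_width: 0.0499
```

```bash
python3 st.py; python3 wpic.py w16; python3 - <<'E'
import cv2
a=cv2.imread("pics/w16.png");cv2.imwrite("pics/w16z.png",cv2.convertScaleAbs(cv2.resize(a[140:270,250:390],None,fx=4,fy=4,interpolation=cv2.INTER_CUBIC),alpha=1.8,beta=20))
E
```

```text
t 21.87 p [0.5802 0.3751 0.1652] ang 153.11 tilt [-0.0014 -0.0007] F [1.1 1.2 0.7] M [ 0.091 -0.031  0.004] w 0.0499 q [ 0.49  0.65  1.24 -0.    1.26 -0.61]
```

View pics/w16.png

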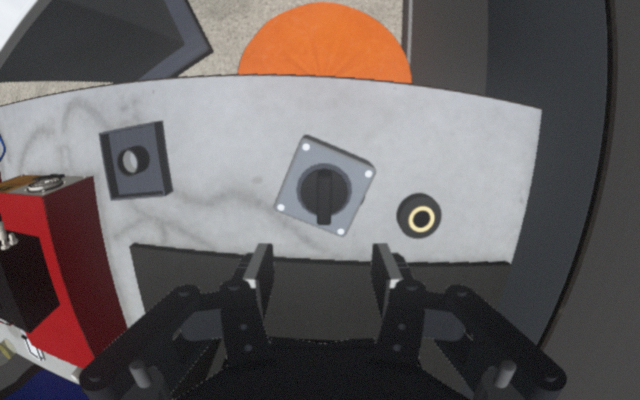

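View pics/w16z.png

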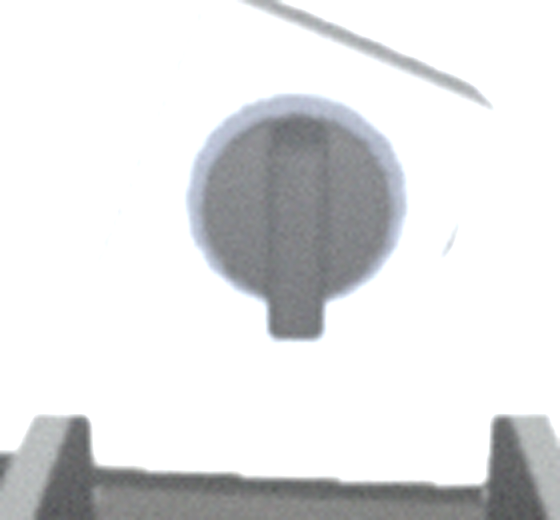

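```bash
python3 - <<'E'
from h import *
c=dict(np.load("w16.npz"));Z=lambda p:uz(p,4,250,140)
W=lambda p,z:wpix(c,c["pos"],c["quat"],p,z)
L=[W(Z(p),.074) for p in [(271,150),(269,332),(326,150),(323,332)]]
for a,b in ((0,1),(2,3)):
    d=L[a]-L[b]; print(np.degrees(np.arctan2(d[1],d[0]))%360,np.linalg.norm(d))
S=[W(p,.04) for p in [(306,146),(368,174),(340,232),(281,207)]]
for a,b in ((0,1),(1,2),(2,3),(3,0)):
    d=S[a]-S[b]; print(np.degrees(np.arctan2(d[1],d[0]))%90)
E
```

```text
152.2466268959182 0.037743721060327806
152.68790689475296 0.03774513323701944
38.78293505908144
39.75374066522218
38.72539118125133
40.08710299311518
```

```bash
python3 - <<'E'
from h import *
from cell import env
c=env.read_camera("top");np.savez("top2.npz",**c)
b=c["pixels"][:,:,::-1].copy();cv2.imwrite("pics/top2.png",b)
B=cv2.resize(b[165:235,375:485],None,fx=7,fy=7,interpolation=cv2.INTER_CUBIC)
cv2.imwrite("pics/top2z.png",B)
a=cv2.imread("pics/top0.png")
d=cv2.absdiff(a,cv2.imread("pics/top2.png")).max(2)
print("diff slide box region",d[200:232,445:485].max(),"post",d[160:185,335:360].max())
E
```

```text
diff slide box region 2 post 2
```

View pics/top2z.png

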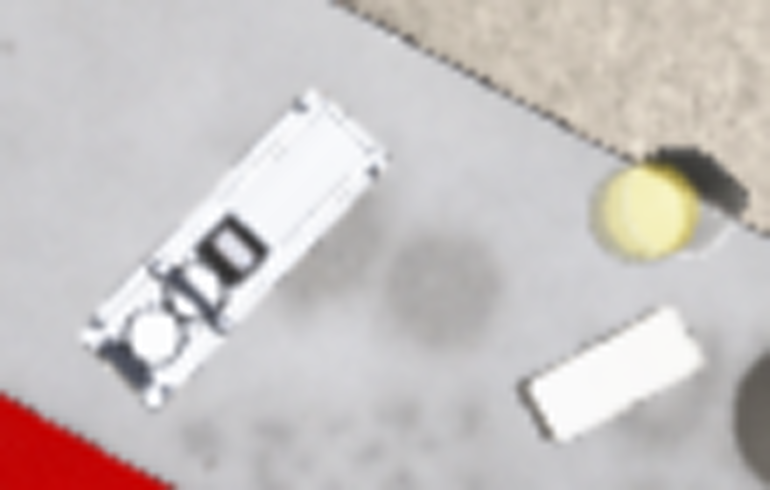

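View pics/top2.png

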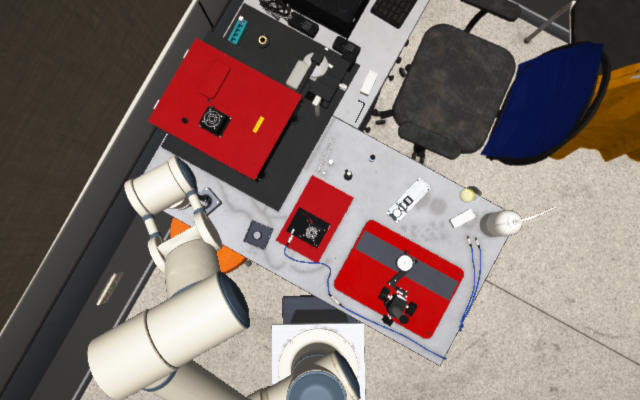

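```bash
python3 - <<'E'
from h import *
c=dict(np.load("top2.npz"));Z=lambda p:uz(p,7,375,165)
o=np.array([.5728,-.3252]);u=np.array([-.710,.704])
for n,p,z in (("ring1",(155,333),.021),("pusher ctr",(232,250),.021),("rear mark screws",(338,137),.008),("front screws",(122,370),.008)):
    q=onplane(c,Z(p),z);print(n,q.round(4),"feeder x",round(float((q[:2]-o)@u),4))
E
```

```text
ring1 [ 0.5278 -0.2829  0.021 ] feeder x 0.0618
pusher ctr [ 0.5681 -0.3222  0.021 ] feeder x 0.0054
rear mark screws [ 0.6246 -0.379   0.008 ] feeder x -0.0746
front screws [ 0.5103 -0.2678  0.008 ] feeder x 0.0848
```

```bash
python3 -c "
from cell import env
print(env.close_job())"
```

```text
the job is handed in; nothing more can be done
None
```

The job was done in the order asked and handed in after about 22 s of the 72 s allowed.

**What I did**
1. I turned the selector anticlockwise until it hit its stop; the wrist torque jumped to about 1.7 N m. Afterwards the bar lay parallel to the box edge.
2. I lifted the tall tube out of the track and stood it in the tray.
3. I turned the selector clockwise by three clicks and released it.

**Last checks**
- **Selector:** the released bar sits about 67.3° from its end-stop angle, against 67.5° for the third click. The torque was close to zero just before I let go.
- **Tall tube:** it stands upright near the middle of the tray.
- **Short tubes:** both slid on. The first was measured at feeder x ≈ 62 mm (nominal 60 mm), the second is behind it under the gate bar, and the pusher has followed up.
- **Bystanders:** the slide box and post holder areas are unchanged in the top view. The power sensor looked in place in the wrist view, but I did not measure it. The gripper is hovering clear of everything.

**Readings that disagreed**
- **Starting angle:** the bar first measured about 155.5°, where click 3 should be about 152.3°. That gives roughly 65° of turn to the stop instead of 67.5°. The stop torque and the final angle are consistent with click 3.
- **Placing the tube:** the wrist force barely showed contact with the tray floor. The tube had slid up about 3 mm in the grip by the time I saw in the images that it was standing.

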